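Load the balance and slide its sticky roof shut

TASK

Stand the amber weighing bottle with the teal lid upright in the middle of the balance's pan, then slide the glass roof fully home so that both ends rest against their stops. The roof sticks in its tracks and racks when one end gets ahead: push it by its knobs, a little at one end and then at the other, and never force it when it binds or is home (keep every push on it below 20 N). Leave the other glassware and tools where they are.

Things in the scene. Friction and masses are not known exactly. Their poses are not given: they have to be found in the camera images.
- balance: Laboratory balance with a glass draft chamber, fixed to the bench, 285 x 256 x 132 mm high. Origin on the bench under its middle. Own x points from its white housing (robot side) to the chamber and display, y left, z up. Chamber inside: own x -5 to 121, y -102 to 102 mm, floor at z 45. The black side tracks (own x -100 to 125, |y| 110 to 128) have their top at z 132.
- hood (a point): Middle of the front top edge of the fixed white hood, at (2, 0, 132) mm in the balance's own frame. The hood covers own x -100 to 2, |y| below 58 mm and hides the middle of the roof's rear edge, so that the roof can be pushed only at its ends. Its rear wall, also 132 mm high, spans own x -100 to -90, |y| below 101.
- pan (a point): Centre of the top face of the round steel weighing pan, 68 mm across, in the chamber: at (84, 0, 55) mm in the balance's own frame. At the start the opening above it reaches from the roof's front edge to own x = 121 (64 to 82 mm in x, 204 mm in y).
- roof: Sliding glass roof, about 0.55 kg, loose but captive in the tracks; origin on its underside midway between the knobs, x forward. Reaches 60 mm behind and 68 mm ahead of the knobs' line, top at z 123 mm. Shuts towards the balance's own +x. Slides with 2 to 6 N, but a push at one end turns it a few degrees, then it binds solid; pushing the lagging end frees it and swings that end ahead until it binds again.
- knob_left (a point): Middle of the left (+y) teal knob of the roof: upright round pin 16 mm across, 30 mm high, from z = 123 to 153 mm over the bench (this point: z = 138). Home (shut): both knobs at x = 52 mm in the balance's own frame, where a rigid stop meets each end. The start is 63 to 81 mm short of that.
- knob_right (a point): Middle of the right (-y) knob of the roof, the same as the left; the knobs stand 184 mm apart, at y = +92 and -92 mm of the roof's frame, on one line across it, both at x = 52 mm in the balance's own frame when home. Breaking a bound end free can take up to about 14 N; more force at the end that leads does not help.
- sample_mid (a point): Centre (half-way up) of the bottle to be weighed: upright amber cylinder 32 mm across, 55 mm high with a teal lid of the same width, 60 g. It stands on the bench to the left or right of the balance.
- blank_mid (a point): Centre of a bystander, the same bottle in white with a red lid, on the other side of the balance. Not to be moved.
- reagent: Bystander: tall amber reagent bottle with a red cap, 86 mm across, 200 mm high; origin under its middle.
- beaker: Bystander: glass beaker, 80 mm across, 110 mm high; origin under its middle.
- cylinder: Bystander: glass measuring cylinder on a blue foot, 60 mm across at the foot, 178 mm high; origin under its middle.
- spatula: Bystander: steel spatula lying on the bench, 170 mm long.
- dish: Bystander: white dish, 70 mm across, 20 mm high; origin under its middle.
Mind the look-alikes: they are no part of the job. Leave any blue or brown look-alike of the roof alone. Of the things shaped like the part that bears sample_mid, the amber glass one is meant.

How it is judged:
On the way:
1. the amber bottle stands upright on the pan, released, the roof still open (horizontal distance between sample_mid and pan below 0.018 m and angle between sample_mid's own z axis and vertical below 0.1 rad and z of sample_mid in the frame of balance between 0.0775 and 0.0875 m and contact force between each of the arm, the fingers and sample below 0.05 N and x of each of knob_left, knob_right in the frame of balance below 0.03 m), for 0.2 s.
At the end, for the whole second after the job is handed in: The amber bottle stands upright (within 0.1 rad) on the pan, its axis within 18 mm of the pan's centre, untouched and at rest; both roof knobs are within 2.5 mm of home (x over 49.5 mm in the balance's frame) and the roof is at rest (horizontal distance between sample_mid and pan below 0.018 m and angle between sample_mid's own z axis and vertical below 0.1 rad and z of sample_mid in the frame of balance between 0.0775 and 0.0875 m and contact force between each of the arm, the fingers and sample below 0.05 N and x of each of knob_left, knob_right in the frame of balance above 0.0495 m and linear speed of sample below 0.02 m/s and linear speed of roof below 0.01 m/s).
It fails at once if the robot presses on the roof with more than 20 N (contact force between any of the fingers, the arm and roof above 20 N).
It fails at once if a bystander is shifted by more than 20 mm (distance of any of reagent, beaker, cylinder, spatula, dish, blank_mid from where it was at the start of the episode above 0.02 m).
It also fails if it takes over 72 s, if anything falls off the work surface, if the arm or the gripper's body presses on something with over 40 N, if the wrist force passes 120 N, or if a joint passes its speed limit or range.

ROBOT

A 6-joint arm with a two-finger parallel gripper is mounted at the origin on the work surface. World frame = base frame: x ahead of the robot, y to its left, z up, the work surface at z = 0. Lengths are in m, angles in rad, forces in N, time in s.
With the tool pointing down it reaches from about 0.325 to 0.85 m from the base axis. Payload 15.5 kg.
Tool frame: the origin (TCP) lies at the very end of the fingers, on their centre line; the grasp point (between the pads) lies 19 mm behind it (bot.tcp_to_grasp is the z of the grasp point in the tool frame, in m); z points along the fingers, y is the direction in which the jaws open and shut (so a half turn about z gives the same grasp; the last joint's range is limited). The gripper opens to 91 mm and grips with 3 to 60 N. Pads are 32 mm wide; open, the fingers measure 118 mm over their backs; the gripper's body (76 mm by 178 mm) begins 60 mm behind the grasp point.
Start: joints at [-1.359, 0.494, 1.345, -0, 1.302, -0.096], TCP at [0.189, -0.596, 0.214] pointing down, gripper open.
Joint ranges: [-2.91, 2.91], [-0.82, 2.16], [0.22, 2.67], [-1.22, 4.37], [0.12, 2.79], [-3.08, 3.08]. Speed limits (rad/s): [1.89, 1.89, 2.57, 3.01, 3.01, 3.01].

INTERFACE

Orientations are given as a unit quaternion [w, x, y, z].
In Python, from cell import bot gives the robot as it stands.
- The arm moves only by the shell command python3 -m crank 'ROWS' [FORCE]. ROWS is JSON, a list that holds one entry, the list of rows, each a list of 7 numbers: the shift along the world's x, y, z in m, then the turn, a rotation vector about the world's x, y, z in rad, then the finger opening in m, from 0 to 0.0912. A call has 1 to 20 rows; each row shifts and turns the commanded pose from where the row before left it; what a row does not reach is not made up. A row lasts 1/12 s, in which the tool goes at most 41.7 mm and 7.16 degrees, less where a joint would pass 70% of its speed; a pose out of reach is approached as far as the arm can. A call is refused whole if a number of a shift passes 0.0417 or a number of a turn 0.125, either way. A call with a gripper value outside its range is refused whole. The fingers move at their own pace and stop on an object; FORCE is the grip in N (left out, the last holds). Time passes only in rows, so rows that do not move let the fingers close. It gives the time, the measured TCP pose, the force and the opening at its end, in the units of the state.
- bot.observe(): the state, without advancing time (a new reading comes with each control period).
- bot.camera(name): name is "side" or "top"; returns the picture (420x560x3 uint8, red, green, blue); there is no depth.
- bot.calibration(name): a dict with "fovy" (degrees; the focal length in pixels is half the picture's height over the tangent of half this angle, whatever the lens; pixels are square), "cx", "cy" (the principal point, pixels), "dist" ([k1, k2, p1, p2, k3] as OpenCV has them; the pictures are not rectified), "world_from_camera" (4x4, takes a point from camera to world coordinates). Camera axes: x right, y down, z forward; pixel columns grow to the right and rows downward; lengths in m; the calibration is good to about 2 mm. A picture is of the moment at which its call begins. calibration takes no time and is no camera call.
- bot.finish_job(): hands the job in, once; it reports no verdict.
The state is a dict: "clock": time; "joint_positions": joint angles; "joint_vel": joint speeds; "joint_efforts": joint torques, N m; "tool_pos": TCP position; "tool_rot": TCP orientation; "ft_force": force on the tool from outside, world axes, zero at the start; "ft_torque": the same for the moment, N m; "finger_gap": finger opening in m.
Only numpy, scipy, OpenCV 4.12 (cv2) and the standard library are available. Lean on these libraries where they do the work, as an engineer would, in place of code of your own. Each camera call takes 0.05 s, during which the arm holds its last target.

## Working session

There is one attempt and no reset: what is moved stays moved. The work goes in short steps, Python scripts to look and compute and a shell command to move; the robot and the scene stay as the last step left them, time stands still between calls to the robot, and variables do not carry over. Pictures are saved under pics/ and viewed, and the job is handed in when it is done.

```bash
mkdir -p pics; ls
python3 - <<'E'
from cell import bot
import cv2,json
for n in("side","top"):
    im=bot.camera(n); cv2.imwrite(f"pics/{n}0.png",im[:,:,::-1]); print(n,bot.calibration(n))
print(bot.observe())
E
```

```text
pics
side {'fovy': 51.63077095991926, 'cx': 277.82173475759663, 'cy': 212.05551520253226, 'dist': array([-0.09489131,  0.        ,  0.        ,  0.        ,  0.        ]), 'world_from_camera': array([[-9.50708930e-01, -1.91565047e-01,  2.43834706e-01,
         2.26316735e-01],
       [-3.10084081e-01,  5.88921320e-01, -7.46337418e-01,
         8.51567625e-01],
       [-6.27294263e-04, -7.85158909e-01, -6.19294029e-01,
         8.28651983e-01],
       [ 0.00000000e+00,  0.00000000e+00,  0.00000000e+00,
         1.00000000e+00]])}
top {'fovy': 49.49543696437978, 'cx': 272.74035274878946, 'cy': 206.84202932321372, 'dist': array([-0.06301423,  0.        ,  0.        ,  0.        ,  0.        ]), 'world_from_camera': array([[ 0.02442156, -0.99463146,  0.1005577 ,  0.34631119],
       [-0.99967582, -0.02502157, -0.00470966, -0.01375181],
       [ 0.00720049, -0.10041008, -0.99492008,  1.47209294],
       [ 0.        ,  0.        ,  0.        ,  1.        ]])}
{'clock': 0.1, 'joint_positions': array([-1.35850354e+00,  4.94135769e-01,  1.34608239e+00, -3.74558645e-05,
        1.30246995e+00, -9.55014367e-02]), 'joint_vel': array([ 0.00106138, -0.00253644, -0.00141574, -0.00138284,  0.00144202,
        0.00055089]), 'joint_efforts': array([ 5.61513571e-04, -8.80240130e+01, -3.82543302e+01,  7.07935821e-02,
        4.82419389e-02,  1.48562566e-05]), 'tool_pos': array([ 0.1892659 , -0.59529489,  0.21338425]), 'tool_rot': array([-5.45743307e-04,  9.88180283e-01,  1.53295234e-01, -4.99912015e-05]), 'ft_force': array([ 0.10287944,  0.15943103, -0.12290915]), 'ft_torque': array([-0.0518045 ,  0.00146797, -0.04257227]), 'finger_gap': 0.09142299970454455}
```

View pics/top0.png

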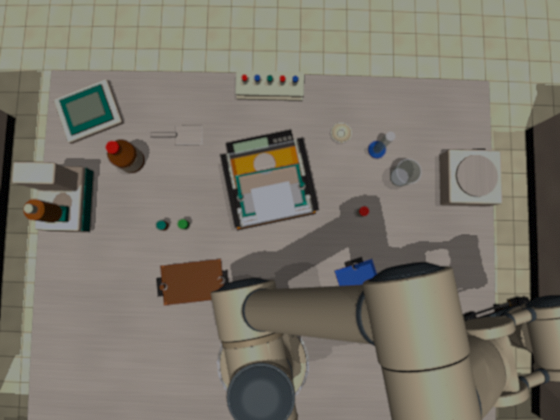

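View pics/side0.png

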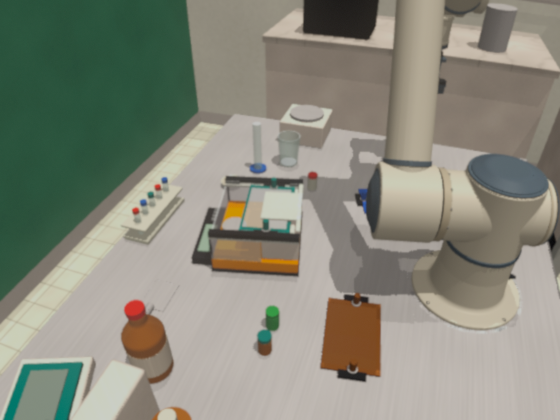

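```bash
cat > h.py <<'E'
import numpy as np,cv2
from cell import bot
def K(n):
    c=bot.calibration(n);f=210/np.tan(np.radians(c['fovy'])/2)
    return np.array([[f,0,c['cx']],[0,f,c['cy']],[0,0,1]]),c['dist'],c['world_from_camera']
def ray(n,uv):
    k,d,T=K(n);p=cv2.undistortPoints(np.array([[uv]],float),k,d)[0,0]
    return T[:3,3],T[:3,:3]@np.array([p[0],p[1],1])
def onz(n,uv,z):
    o,r=ray(n,uv);return o+r*(z-o[2])/r[2]
def tri(uvt,uvs):
    o1,r1=ray('top',uvt);o2,r2=ray('side',uvs)
    s=np.linalg.lstsq(np.c_[r1,-r2],o2-o1,rcond=None)[0]
    a=o1+s[0]*r1;b=o2+s[1]*r2
    return (a+b)/2,np.linalg.norm(a-b)
def proj(n,P):
    k,d,T=K(n);R=T[:3,:3].T;t=-R@T[:3,3]
    return cv2.projectPoints(np.array([P],float),cv2.Rodrigues(R)[0],t,k,d)[0][0,0]
def crop(im,x0,x1,y0,y1,s,f):
    cv2.imwrite(f,cv2.resize(im[y0:y1,x0:x1],None,fx=s,fy=s,interpolation=cv2.INTER_CUBIC)[:,:,::-1])
E
python3 - <<'E'
import cv2,numpy as np
t=cv2.imread('pics/top0.png');s=cv2.imread('pics/side0.png')
r=lambda i,f:cv2.resize(i,None,fx=f,fy=f,interpolation=cv2.INTER_CUBIC)
cv2.imwrite('pics/c1.png',r(t[120:245,210:330],5)[:600,:800])
cv2.imwrite('pics/c2.png',r(s[165:285,180:320],5))
a=r(t[200:250,140:205],6);b=r(s[295:365,240:305],6)
o=np.zeros((max(a.shape[0],b.shape[0]),a.shape[1]+b.shape[1],3),np.uint8);o[:a.shape[0],:a.shape[1]]=a;o[:b.shape[0],a.shape[1]:]=b
cv2.imwrite('pics/c3.png',o)
E
```

```text
(no output)
```

View pics/c1.png

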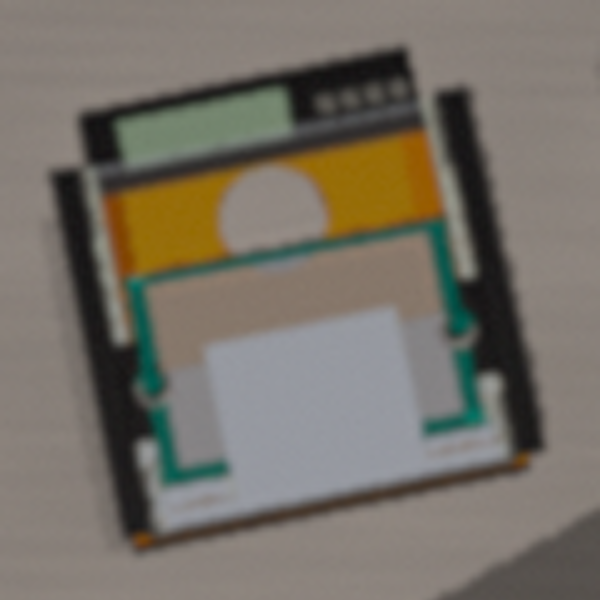

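View pics/c2.png

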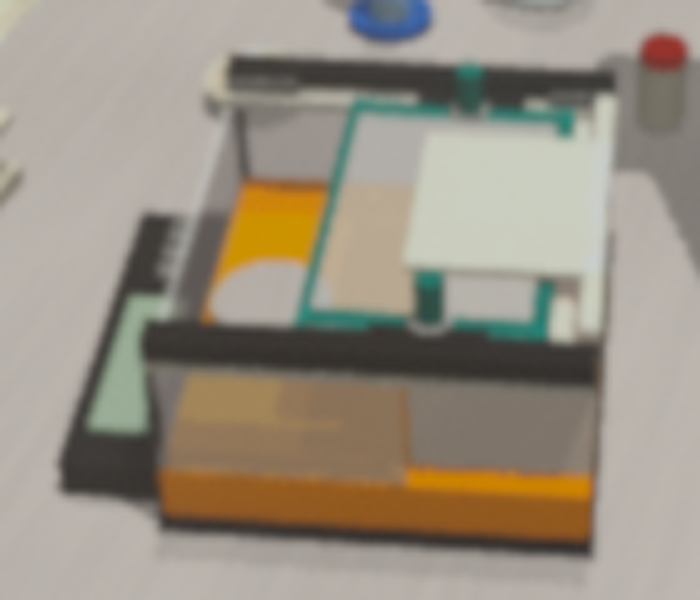

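View pics/c3.png

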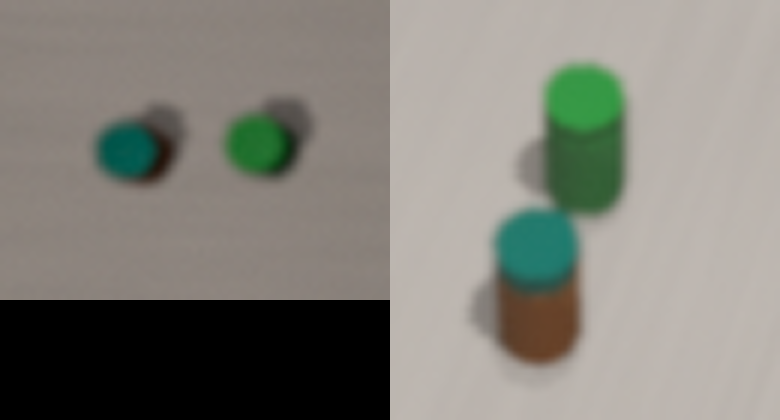

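Amber/teal-lid bottle: top (162,225), side (264,342). The neighbour at top (183,224), side (272,318) has a green body and green lid, so it is a decoy. The first one is amber glass with a teal lid, and the crop confirms it. The white bottle with the red lid, at top (364,211), is the blank. The brown roof at top (192,282) and the blue one at (357,273) are decoys too. The real roof has knobs near top (240,197) and (303,187).

```bash
cat > m1.py <<'E'
from h import *
from scipy.optimize import least_squares
t=cv2.imread('pics/top0.png')[:,:,::-1];s=cv2.imread('pics/side0.png')[:,:,::-1]
# corners of tracks at z=.132 (top view)
own=[(125,128),(125,-128),(-100,-128),(-100,128)]
px=[(220.4,154.4),(304,138),(318.4,210.2),(235,229)]
W=np.array([onz('top',p,.132)[:2] for p in px])
def B(q,P):
    c,s_=np.cos(q[2]),np.sin(q[2]);P=np.asarray(P,float)
    return np.array([q[0]+c*P[0]-s_*P[1],q[1]+s_*P[0]+c*P[1]]+([P[2]] if len(P)>2 else []))
r=least_squares(lambda q:np.concatenate([B(q,np.array(o)/1000)-w for o,w in zip(own,W)]),[.4,0,.1])
print('bal',r.x,'res mm',(r.fun*1000).round(1))
q=r.x
# teal/lid masks
for n,im in(('top',t),('side',s)):
    hsv=cv2.cvtColor(np.ascontiguousarray(im),cv2.COLOR_RGB2HSV)
    m=cv2.inRange(hsv,(80,120,40),(95,255,255))
    nn,l,st,ce=cv2.connectedComponentsWithStats(m)
    for i in range(1,nn):
        if st[i,4]>15: print(n,st[i],ce[i].round(1))
for n,im in(('top',t),('side',s)):
    o=cv2.resize(im,None,fx=5,fy=5,interpolation=cv2.INTER_CUBIC)
    for P in [(x,y,z) for x in(-100,125) for y in(-128,128,110,-110) for z in (132,)]+[(84,0,55),(50,0,55),(118,0,55),(84,34,55),(84,-34,55),(2,58,132),(2,-58,132),(2,0,132),(121,102,45),(121,-102,45)]:
        u=proj(n,B(q,np.array(P)/1000))
        cv2.drawMarker(o,tuple(int(v*5+2) for v in u),(255,0,255),cv2.MARKER_CROSS,12,1)
    o=o[600:1200,1050:1650] if n=='top' else o[825:1425,900:1600]
    cv2.imwrite(f'pics/ov_{n}1.png',o[:,:,::-1])
E
python3 m1.py
```

```text
bal [ 0.5419415  -0.01150017  0.22780321] res mm [-0.8  1.   0.3  1.1 -1.7 -3.4  2.2  1.3]
top [268  76   4   5  19] [269.4  78.1]
top [ 60  85  53  49 724] [ 86.8 110.1]
top [295 165  10  22  69] [299.7 176.5]
top [236 176   6  23  64] [238.4 187.7]
top [ 82 185   4  46  65] [ 83.3 206.3]
top [296 190  11  16  56] [302.5 198.5]
top [240 202  15  14  56] [244.4 209.8]
top [ 59 207   7  14  66] [ 63.  214.1]
top [157 221   9   8  62] [161.  224.6]
side [272 222  18  11  44] [283.5 229.2]
side [240 227  20   3  28] [248.6 228.4]
side [258 330  13  13 125] [264.2 336. ]
side [   4  363   78   57 1388] [ 47.7 388.1]
```

View pics/ov_top1.png

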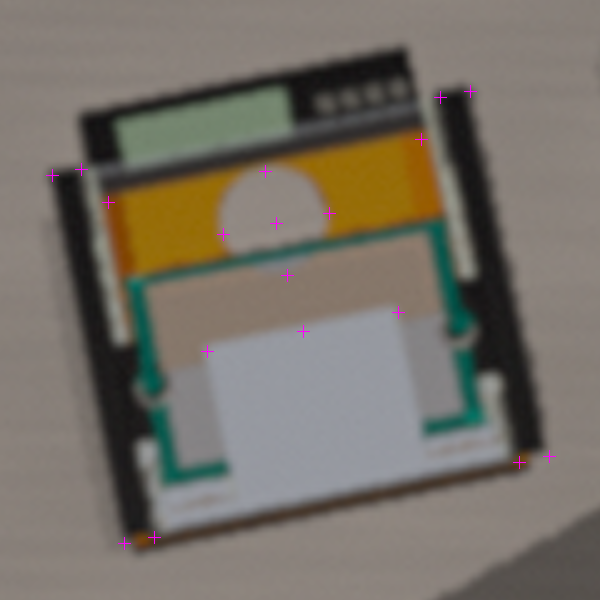

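View pics/ov_side1.png

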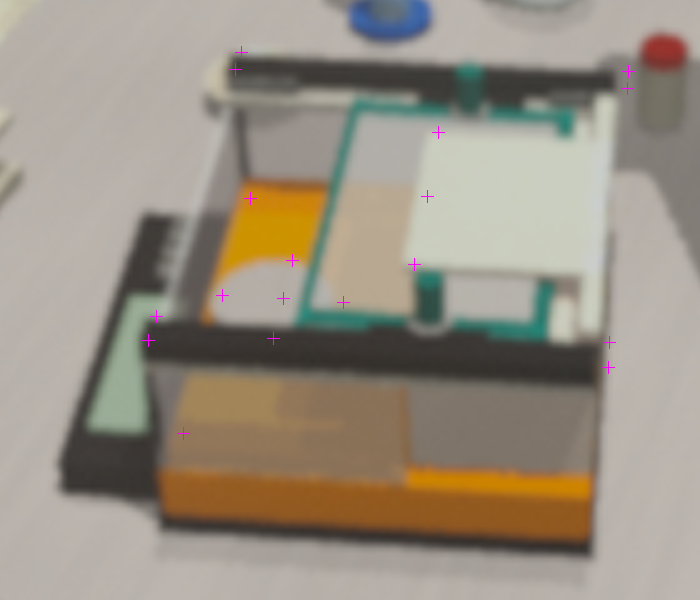

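```bash
cat > m2.py <<'E'
from h import *
from m1 import B,t,s
from scipy.optimize import least_squares
T=[((125,128,132),(52,172)),((125,-128,132),(470,89)),((-100,-128,132),(542,448)),((2,58,132),(206,349)),((2,-58,132),(396,309)),((84,34,55),(219,229)),((84,-34,55),(329,210)),((118,0,55),(263,166))]
S=[((125,128,132),(146,347)),((125,110,132),(146,320)),((-100,-110,132),(613,92)),((-100,-128,132),(615,73)),((125,-110,132),(228,82)),((125,-128,132),(232,58)),((2,58,132),(406,268)),((2,-58,132),(424,134)),((118,0,55),(209,297))]
def f(q,full=False):
    e=[]
    for P,c in T: e+=list(proj('top',B(q,np.array(P)/1000))-(np.array(c)-2)/5-[210,120])
    for P,c in S: e+=list(proj('side',B(q,np.array(P)/1000))-(np.array(c)-2)/5-[180,165])
    return np.array(e)
r=least_squares(f,[.54,-.01,.22],loss='soft_l1');q=r.x
if __name__=='__main__':
    print(q);print(f(q).reshape(-1,2).round(1).tolist())
    for sl,nm in((slice(0,2*len(T)),'top'),(slice(2*len(T),None),'side')):
        g=least_squares(lambda q:f(q)[sl],q);print(nm,g.x,np.abs(g.fun).mean())
    # bottle: lid centroid at z=.055 top
    print('lid top',onz('top',(161,224.6),.055),'tri',tri((161,224.6),(264.2,335.5)), onz('side',(264.2,335.5),.055))
    np.save('q.npy',q)
    print('pan',B(q,(.084,0,.055)))
E
python3 m2.py
```

```text
bal [ 0.5419415  -0.01150017  0.22780321] res mm [-0.8  1.   0.3  1.1 -1.7 -3.4  2.2  1.3]
top [268  76   4   5  19] [269.4  78.1]
top [ 60  85  53  49 724] [ 86.8 110.1]
top [295 165  10  22  69] [299.7 176.5]
top [236 176   6  23  64] [238.4 187.7]
top [ 82 185   4  46  65] [ 83.3 206.3]
top [296 190  11  16  56] [302.5 198.5]
top [240 202  15  14  56] [244.4 209.8]
top [ 59 207   7  14  66] [ 63.  214.1]
top [157 221   9   8  62] [161.  224.6]
side [272 222  18  11  44] [283.5 229.2]
side [240 227  20   3  28] [248.6 228.4]
side [258 330  13  13 125] [264.2 336. ]
side [   4  363   78   57 1388] [ 47.7 388.1]
[ 0.54555729 -0.00890423  0.23435486]
[[-1.0, -0.2], [-1.1, -0.9], [0.8, 0.1], [-0.6, -0.7], [-0.4, -0.7], [0.0, 0.0], [-0.9, -0.6], [-0.4, 0.1], [-0.9, -0.7], [0.5, -0.1], [1.1, -0.5], [0.9, -0.2], [-0.2, -2.0], [0.1, -0.6], [0.2, -0.3], [1.3, 0.1], [1.2, 0.2]]
top [ 0.54451437 -0.00976025  0.22539947] 0.37265151307389566
side [ 0.54594491 -0.00727654  0.24222698] 0.51823657001664
lid top [0.42508303 0.32680495 0.055     ] tri (array([0.42670854, 0.32820136, 0.05061545]), np.float64(0.002830486249379445)) [0.42698366 0.33135535 0.055     ]
pan [0.6272611  0.01060187 0.055     ]
```

```bash
python3 -m crank '[[[0.015,0.0385,0,0,0,0.084,0.0912],[0.015,0.0385,0,0,0,0.084,0.0912],[0.015,0.0385,0,0,0,0.084,0.0912],[0.015,0.0385,0,0,0,0.084,0.0912],[0.015,0.0385,0,0,0,0.084,0.0912],[0.015,0.0385,0,0,0,0.084,0.0912],[0.015,0.0385,0,0,0,0.084,0.0912],[0.015,0.0385,0,0,0,0.084,0.0912],[0.015,0.0385,0,0,0,0.084,0.0912],[0.015,0.0385,0,0,0,0.084,0.0912],[0.015,0.0385,0,0,0,0.084,0.0912],[0.015,0.0385,0,0,0,0.084,0.0912],[0.015,0.0385,0,0,0,0.084,0.0912],[0.015,0.0385,0,0,0,0.084,0.0912],[0.015,0.0385,0,0,0,0.084,0.0912],[0.012,0.0385,0,0,0,0.084,0.0912],[0,0.03,0,0,0,0,0.0912],[0,0.03,0,0,0,0,0.0912]]]' 12
```

```text
clock: 1.6
tool_pos: [0.4264, 0.0825, 0.2137]
tool_rot: [-0.0, 0.677, 0.736, -0.0]
ft_force: [0.3, -0.5, -0.4]
finger_gap: 0.0913
```

```bash
python3 -m crank '[[[0,0.041,0,0,0,0,0.0912],[0,0.041,0,0,0,0,0.0912],[0,0.041,0,0,0,0,0.0912],[0,0.041,0,0,0,0,0.0912],[0,0.041,0,0,0,0,0.0912],[0,0.041,0,0,0,0,0.0912],[0,0,-0.03,0,0,0,0.0912],[0,0,-0.03,0,0,0,0.0912],[0,0,-0.03,0,0,0,0.0912],[0,0,-0.02,0,0,0,0.0912],[0,0,0,0,0,0,0.0912]]]'
python3 - <<'E'
from h import *
im=bot.camera('side');crop(im,200,340,260,400,5,'pics/s2.png')
E
```

```text
clock: 2.52
tool_pos: [0.4241, 0.3252, 0.1002]
tool_rot: [-0.001, 0.678, 0.735, -0.003]
ft_force: [-0.9, -0.5, -1.1]
finger_gap: 0.0914
```

View pics/s2.png

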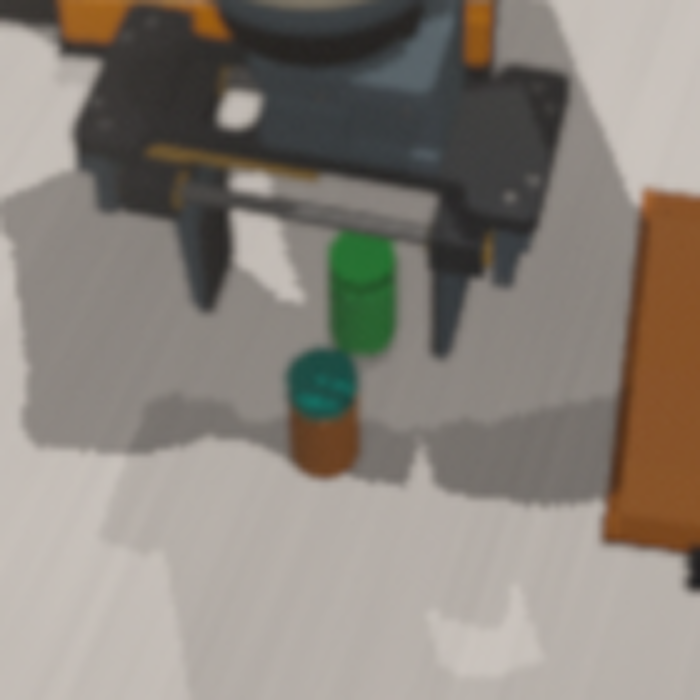

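Run:
```python
from h import *
o=bot.observe();u=proj('side',o['tool_pos']);print(o['tool_pos'],(u-[200,260])*5+2)
print(tri((161,224.6),((322-2)/5+200,(384-2)/5+260)))
g=proj('side',[.4255,.3285,.055]);print((g-[200,260])*5+2)
```

```text
[0.42517263 0.32568609 0.1024211 ] [329.26684237 301.0040978 ]
(array([0.42692142, 0.32882351, 0.04810358]), np.float64(0.0029806761575636464))
[328.50852879 375.11142795]
```

```bash
python3 -m crank '[[[0,0.001,-0.03,0,0,0,0.0912],[0,0,-0.03,0,0,0,0.0912],[0,0,-0.022,0,0,0,0.0912],[0,0,0,0,0,0,0.0912],[0,0,0,0,0,0,0.03],[0,0,0,0,0,0,0.02],[0,0,0,0,0,0,0.02],[0,0,0,0,0,0,0.02],[0,0,0,0,0,0,0.02],[0,0,0,0,0,0,0.02]]]' 12
```

```text
clock: 3.4
tool_pos: [0.4267, 0.3276, 0.0226]
tool_rot: [0.0, 0.678, 0.735, 0.001]
ft_force: [-0.7, 0.3, 1.0]
finger_gap: 0.0543
```

```bash
python3 -m crank '[[[0,0,0,0,0,0,0.02],[0,0,0,0,0,0,0.02],[0,0,0,0,0,0,0.02],[0,0,0,0,0,0,0.02],[0,0,0,0,0,0,0.02],[0,0,0,0,0,0,0.02]]]' 12
```

```text
clock: 3.9
tool_pos: [0.4263, 0.3274, 0.0219]
tool_rot: [-0.0, 0.678, 0.735, -0.0]
ft_force: [-0.7, 0.3, 0.2]
finger_gap: 0.0317
```

```bash
python3 -m crank '[[[0,0,0.03,0,0,0,0.02],[0,0,0.04,0,0,0,0.02],[0,0,0.04,0,0,0,0.02],[0,0,0.04,0,0,0,0.02],[0,0,0.03,0,0,0,0.02],[0.0154,-0.0245,0,0,0,-0.1097,0.02],[0.0154,-0.0245,0,0,0,-0.1097,0.02],[0.0154,-0.0245,0,0,0,-0.1097,0.02],[0.0154,-0.0245,0,0,0,-0.1097,0.02],[0.0154,-0.0245,0,0,0,-0.1097,0.02],[0.0154,-0.0245,0,0,0,-0.1097,0.02],[0.0154,-0.0245,0,0,0,-0.1097,0.02],[0.0154,-0.0245,0,0,0,-0.1097,0.02],[0.0154,-0.0245,0,0,0,-0.1097,0.02],[0.0154,-0.0245,0,0,0,-0.1097,0.02],[0.0154,-0.0245,0,0,0,-0.1097,0.02],[0.0154,-0.0245,0,0,0,-0.1097,0.02],[0.0154,-0.0245,0,0,0,-0.1097,0.02],[0,0,0,0,0,0,0.02],[0,0,0,0,0,0,0.02]]]' 12
python3 - <<'E'
from h import *
im=bot.camera('side');crop(im,180,320,145,265,5,'pics/s3.png')
im=bot.camera('top');crop(im,190,340,110,230,5,'pics/t3.png')
print(bot.observe()['tool_pos'],bot.observe()['finger_gap'])
E
```

```text
clock: 5.57
tool_pos: [0.6268, 0.0076, 0.2014]
tool_rot: [-0.0, 0.994, 0.112, -0.0]
ft_force: [-0.1, 0.0, -1.0]
finger_gap: 0.0314
[0.62596288 0.00930861 0.20162275] 0.03153010118994152
```

View pics/s3.png

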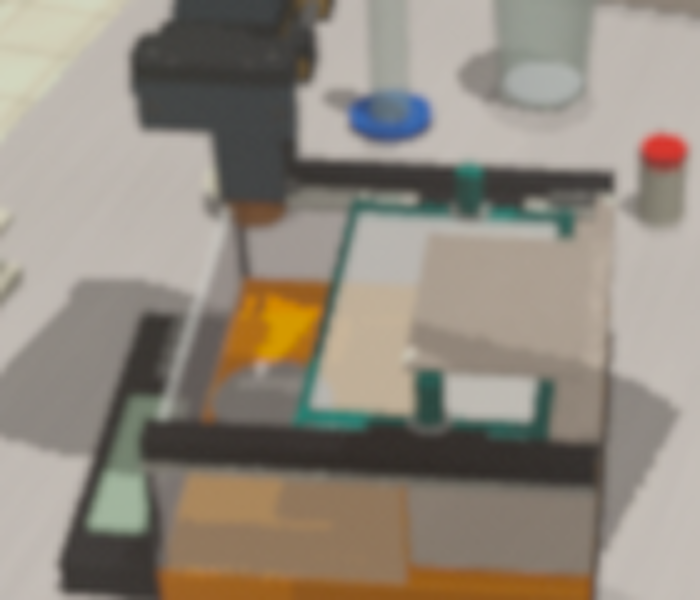

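View pics/t3.png

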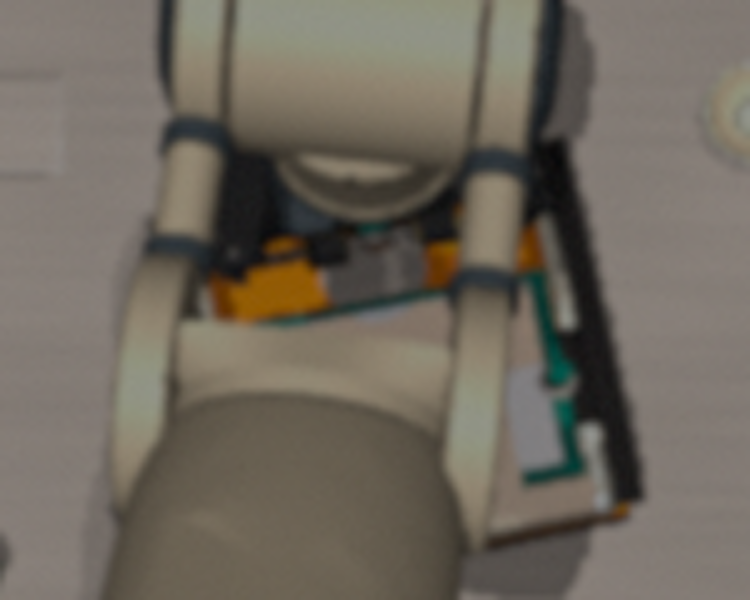

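```bash
python3 -m crank '[[[0,0,-0.03,0,0,0,0.02],[0,0,-0.03,0,0,0,0.02],[0,0,-0.03,0,0,0,0.02],[0,0,-0.02,0,0,0,0.02],[0,0,-0.01,0,0,0,0.02],[0,0,0,0,0,0,0.02],[0,0,0,0,0,0,0.02]]]'; python3 -m crank '[[[0,0,-0.002,0,0,0,0.02],[0,0,-0.002,0,0,0,0.02],[0,0,0,0,0,0,0.02],[0,0,0,0,0,0,0.02]]]'
```

```text
clock: 6.25
tool_pos: [0.6266, 0.0095, 0.0825]
tool_rot: [-0.0, 0.994, 0.113, 0.0]
ft_force: [0.3, 0.4, -0.6]
finger_gap: 0.0314
clock: 6.58
tool_pos: [0.6268, 0.0089, 0.0785]
tool_rot: [0.0, 0.994, 0.113, 0.0]
ft_force: [-0.3, -0.0, -0.5]
finger_gap: 0.0315
```

```bash
python3 -m crank '[[[0,0,-0.001,0,0,0,0.02],[0,0,0,0,0,0,0.02],[0,0,0,0,0,0,0.02]]]'; python3 -m crank '[[[0,0,-0.001,0,0,0,0.02],[0,0,0,0,0,0,0.02],[0,0,0,0,0,0,0.02]]]'
```

```text
clock: 6.83
tool_pos: [0.6265, 0.0089, 0.077]
tool_rot: [-0.0, 0.994, 0.113, 0.0]
ft_force: [-0.1, 0.3, -1.6]
finger_gap: 0.0314
clock: 7.08
tool_pos: [0.6271, 0.0086, 0.0766]
tool_rot: [0.0, 0.994, 0.113, 0.001]
ft_force: [-0.7, -1.5, 7.7]
finger_gap: 0.0318
```

Contact reached. Release by opening to about 60 mm, then rise.

```bash
python3 -m crank '[[[0,0,0.0005,0,0,0,0.034],[0,0,0,0,0,0,0.038],[0,0,0,0,0,0,0.044],[0,0,0,0,0,0,0.06],[0,0,0,0,0,0,0.06],[0,0,0,0,0,0,0.06],[0,0,0,0,0,0,0.06],[0,0,0,0,0,0,0.06]]]'
python3 - <<'E'
from h import *
im=bot.camera('side');crop(im,180,320,145,265,5,'pics/s4.png')
E
```

```text
clock: 7.75
tool_pos: [0.6265, 0.0089, 0.0764]
tool_rot: [-0.0, 0.994, 0.113, -0.0]
ft_force: [0.0, 0.2, 0.3]
finger_gap: 0.0597
```

View pics/s4.png

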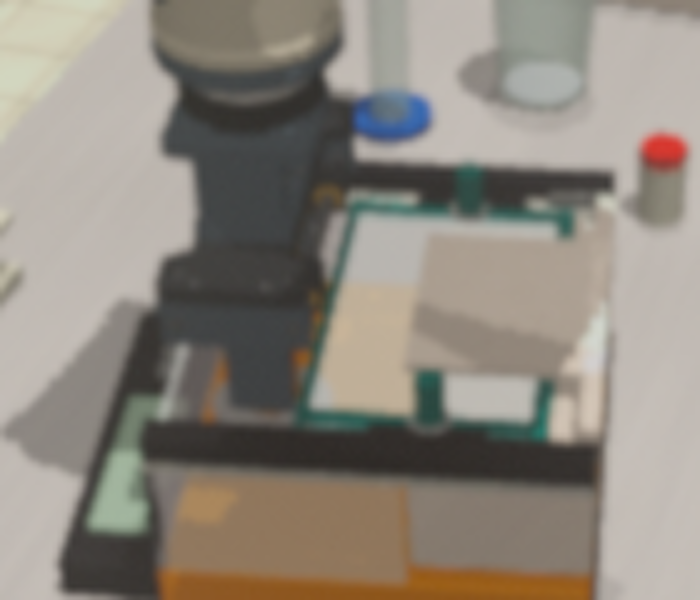

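```bash
python3 -m crank '[[[0,0,0.015,0,0,0,0.06],[0,0,0.03,0,0,0,0.06],[0,0,0.04,0,0,0,0.06],[0,0,0.04,0,0,0,0.03],[-0.03,0.02,0,0,0,0,0.0],[-0.03,0.02,0,0,0,0,0.0],[-0.03,0.02,0,0,0,0,0.0],[-0.03,0.02,0,0,0,0,0.0],[0,0.02,0,0,0,0,0.0],[0,0.02,0,0,0,0,0.0],[0,0,0,0,0,0,0.0],[0,0,0,0,0,0,0.0],[0,0,0,0,0,0,0.0],[0,0,0,0,0,0,0.0]]]'
python3 - <<'E'
from h import *
im=bot.camera('side');cv2.imwrite('pics/s5full.png',im[:,:,::-1]);crop(im,180,320,145,265,5,'pics/s5.png')
im=bot.camera('top');cv2.imwrite('pics/t5full.png',im[:,:,::-1]);crop(im,190,340,110,230,5,'pics/t5.png')
E
```

```text
clock: 8.97
tool_pos: [0.5067, 0.1282, 0.2013]
tool_rot: [0.0, 0.994, 0.112, -0.0]
ft_force: [0.7, 0.0, -0.4]
finger_gap: 0.0004
```

View pics/s5.png

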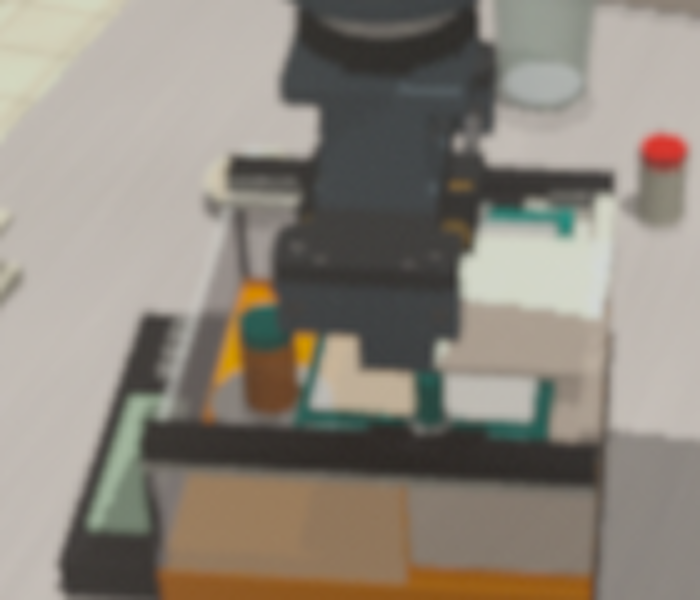

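View pics/t5.png

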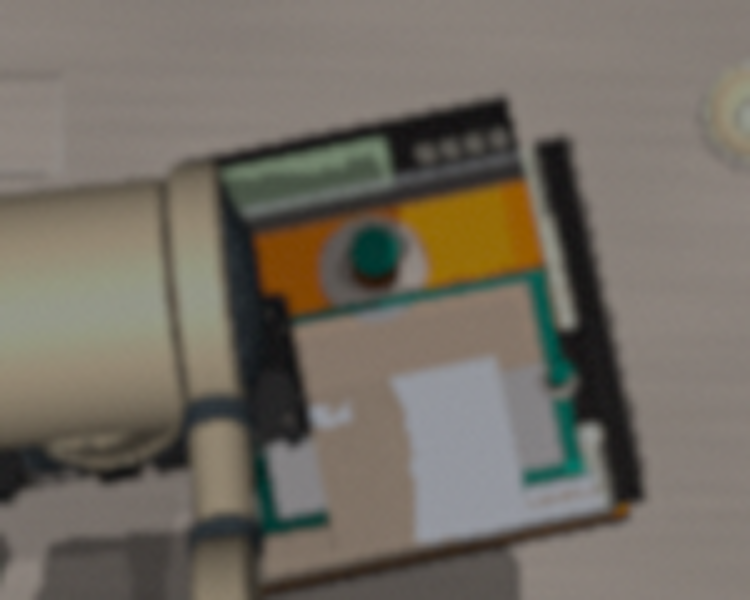

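Run:
```python
from h import *
t=cv2.imread('pics/top0.png');s=cv2.imread('pics/side0.png')
r=lambda i,f:cv2.resize(i,None,fx=f,fy=f,interpolation=cv2.INTER_CUBIC)
a=r(t[180:215,225:255],10);b=r(t[165:200,285:315],10);
c=r(s[215:235,255:277],10);d=r(s[172:192,262:284],10)
o=np.zeros((600,800,3),np.uint8);o[:350,:300]=a;o[:350,300:600]=b;o[350:550,:220]=c;o[350:550,220:440]=d
cv2.imwrite('pics/kn.png',o)
q=np.array([.5448,-.0095,.228]);
R=lambda w:np.array([[np.cos(q[2]),np.sin(q[2])],[-np.sin(q[2]),np.cos(q[2])]])@(np.array(w)[:2]-q[:2])*1000
w=onz('top',((376-2)/5+190,(247-2)/5+110),.110);print('bottle',w,R(w))
```

```text
bottle [0.62946483 0.00749401 0.11      ] [86.31488898 -2.58256077]
```

View pics/kn.png

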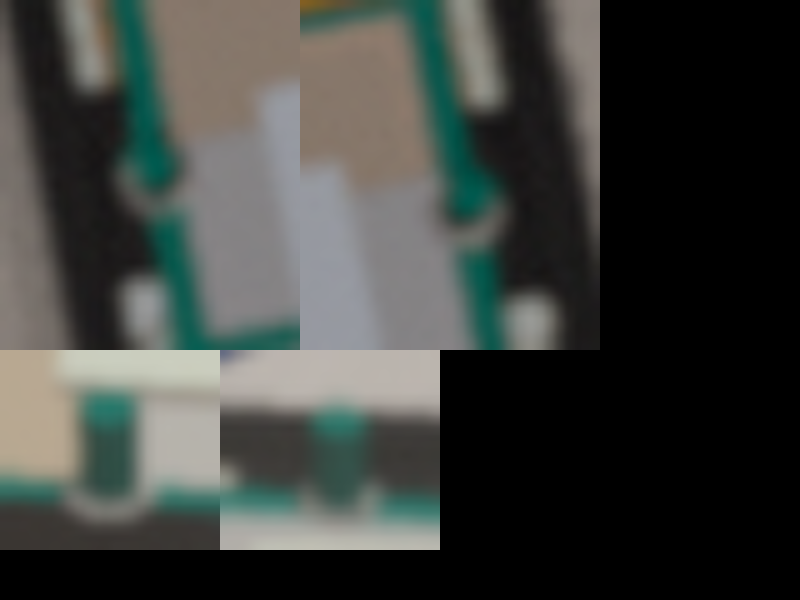

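```bash
cat > kn.py <<'E'
from h import *
q=np.array([.5448,-.0095,.228])
def R(w): return np.array([[np.cos(q[2]),np.sin(q[2])],[-np.sin(q[2]),np.cos(q[2])]])@(np.array(w)[:2]-q[:2])*1000
def W(p):
    p=np.array(p)/1000;c,s=np.cos(q[2]),np.sin(q[2]);return q[:2]+[c*p[0]-s*p[1],s*p[0]+c*p[1]]
E
python3 - <<'E'
from kn import *
for n,u in(('top',(240.,195.5)),('top',(301.7,184.)),('side',(265.2,220.)),('side',(273.2,178.5))):
    w=onz(n,u,.153);print(n,w.round(4),R(w).round(1))
print(W((-20,92)),W((-20,-92)),W((52,92)),W((52,-92)))
E
```

```text
top [0.5105 0.0763 0.153 ] [-14.   91.3]
top [ 0.549  -0.1031  0.153 ] [-17.1 -92.1]
side [0.5121 0.0769 0.153 ] [-12.4  91.5]
side [ 0.5514 -0.1023  0.153 ] [-14.5 -91.9]
[0.50452286 0.07559848] [ 0.54611233 -0.10363967] [0.57465953 0.09187262] [ 0.616249   -0.08736553]
```

```bash
python3 -m crank '[[[-0.01,-0.034,0,0,0,0,0],[0,-0.034,0,0,0,0,0],[0,-0.034,0,0,0,0,0],[0,-0.034,0,0,0,0,0],[0.005,-0.034,0,0,0,0,0],[0.01,-0.034,0,0,0,0,0],[0.005,-0.035,0,0,0,0,0],[0,0,-0.03,0,0,0,0],[0,0,-0.032,0,0,0,0],[0,0,0,0,0,0,0],[0,0,0,0,0,0,0],[0,0,0,0,0,0,0]]]'
python3 - <<'E'
from kn import *
o=bot.observe();print(o['tool_pos'],R(o['tool_pos']),o['ft_force'])
im=bot.camera('side');crop(im,180,320,145,265,5,'pics/s6.png')
E
```

```text
clock: 10.07
tool_pos: [0.517, -0.1103, 0.1406]
tool_rot: [0.0, 0.994, 0.113, 0.0]
ft_force: [0.7, 0.8, 0.3]
finger_gap: 0.0005
[ 0.51702846 -0.11027754  0.1406328 ] [-49.8315483  -91.89226491] [0.69200898 0.80285876 0.32672147]
```

View pics/s6.png

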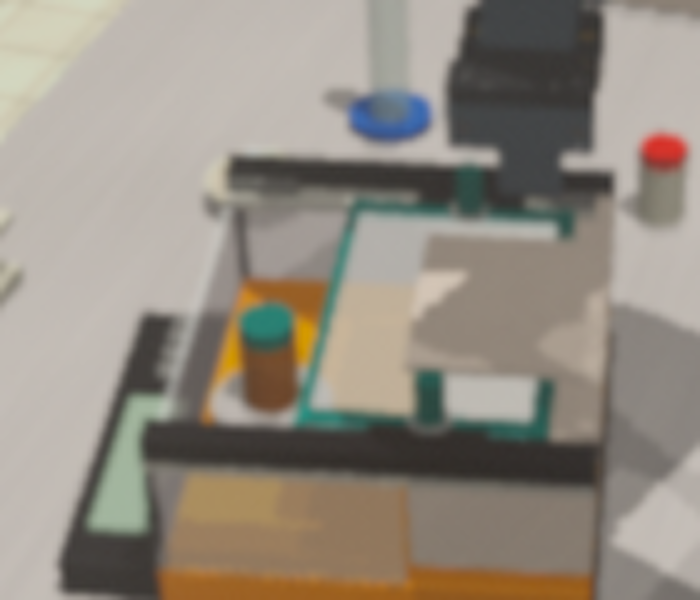

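```bash
python3 -m crank '[[[0.0029,0.0007,0,0,0,0,0],[0.0029,0.0007,0,0,0,0,0],[0,0,0,0,0,0,0]]]'; for i in 1; do python3 -m crank '[[[0.002,0.00045,0,0,0,0,0],[0,0,0,0,0,0,0]]]'; done;  python3 -m crank '[[[0.001,0.00025,0,0,0,0,0],[0,0,0,0,0,0,0]]]'
```

```text
clock: 10.37
tool_pos: [0.5235, -0.1086, 0.1404]
tool_rot: [0.0, 0.994, 0.113, 0.001]
ft_force: [-0.8, 0.6, 0.5]
finger_gap: 0.0007
clock: 10.53
tool_pos: [0.5248, -0.1082, 0.1397]
tool_rot: [0.0, 0.994, 0.113, 0.0]
ft_force: [0.2, 0.1, -0.3]
finger_gap: 0.0009
clock: 10.7
tool_pos: [0.5255, -0.108, 0.1394]
tool_rot: [0.0, 0.994, 0.113, 0.0]
ft_force: [0.4, 0.1, -1.0]
finger_gap: 0.0008
```

```bash
python3 -m crank '[[[0.001,0.00025,0,0,0,0,0],[0,0,0,0,0,0,0]]]';python3 -m crank '[[[0.001,0.00025,0,0,0,0,0],[0,0,0,0,0,0,0]]]'
```

```text
clock: 10.87
tool_pos: [0.5262, -0.1077, 0.1393]
tool_rot: [-0.0, 0.994, 0.113, -0.0]
ft_force: [-0.5, 0.9, 0.2]
finger_gap: 0.0004
clock: 11.03
tool_pos: [0.5271, -0.1075, 0.1393]
tool_rot: [-0.0, 0.994, 0.113, -0.0]
ft_force: [-3.2, -0.1, 0.2]
finger_gap: 0.0004
```

```bash
python3 -m crank '[[[0.001,0.00025,0,0,0,0,0],[0,0,0,0,0,0,0]]]'
```

```text
clock: 11.2
tool_pos: [0.5283, -0.1073, 0.1394]
tool_rot: [-0.0, 0.994, 0.113, -0.0]
ft_force: [-3.2, -1.2, -0.5]
finger_gap: 0.0006
```

```bash
python3 -m crank '[[[0.001,0.00025,0,0,0,0,0],[0,0,0,0,0,0,0]]]'
```

```text
clock: 11.37
tool_pos: [0.5295, -0.107, 0.1394]
tool_rot: [-0.0, 0.994, 0.113, 0.0]
ft_force: [-2.9, -0.1, 0.5]
finger_gap: 0.0007
```

```bash
python3 -m crank '[[[0.001,0.00025,0,0,0,0,0],[0,0,0,0,0,0,0]]]'
```

```text
clock: 11.53
tool_pos: [0.5305, -0.1067, 0.1394]
tool_rot: [0.0, 0.994, 0.113, 0.0]
ft_force: [-2.9, 0.2, -0.9]
finger_gap: 0.0002
```

```bash
python3 -m crank '[[[0.001,0.00025,0,0,0,0,0],[0,0,0,0,0,0,0]]]'
```

```text
clock: 11.7
tool_pos: [0.5315, -0.1065, 0.1394]
tool_rot: [0.0, 0.994, 0.113, 0.0]
ft_force: [-3.0, -1.0, -0.0]
finger_gap: 0.0007
```

```bash
python3 -m crank '[[[0.001,0.00025,0,0,0,0,0],[0,0,0,0,0,0,0]]]'
```

```text
clock: 11.87
tool_pos: [0.5325, -0.1063, 0.1394]
tool_rot: [-0.0, 0.994, 0.113, 0.0]
ft_force: [-2.9, -1.2, -0.3]
finger_gap: 0.0003
```

```bash
python3 -m crank '[[[0.0015,0.00035,0,0,0,0,0],[0,0,0,0,0,0,0]]]'
```

```text
clock: 12.03
tool_pos: [0.5341, -0.1059, 0.1394]
tool_rot: [0.0, 0.994, 0.113, 0.0]
ft_force: [-1.8, -1.0, -0.7]
finger_gap: 0.0004
```

```bash
python3 -m crank '[[[0.001,0.00025,0,0,0,0,0],[0,0,0,0,0,0,0]]]'
```

```text
clock: 12.2
tool_pos: [0.535, -0.1057, 0.1394]
tool_rot: [0.0, 0.994, 0.113, 0.0]
ft_force: [-1.9, -0.7, 0.9]
finger_gap: 0.0007
```

```bash
python3 -m crank '[[[0.001,0.00025,0,0,0,0,0],[0,0,0,0,0,0,0]]]'
```

```text
clock: 12.37
tool_pos: [0.536, -0.1054, 0.1394]
tool_rot: [0.0, 0.994, 0.113, 0.0]
ft_force: [-2.0, -1.3, -0.5]
finger_gap: 0.0006
```

```bash
python3 -m crank '[[[0.001,0.00025,0,0,0,0,0],[0,0,0,0,0,0,0]]]'
```

```text
clock: 12.53
tool_pos: [0.537, -0.1052, 0.1394]
tool_rot: [0.0, 0.994, 0.113, 0.0]
ft_force: [-1.7, -0.3, -1.1]
finger_gap: 0.0003
```

```bash
python3 -m crank '[[[0.001,0.00025,0,0,0,0,0],[0,0,0,0,0,0,0]]]'
```

```text
clock: 12.7
tool_pos: [0.538, -0.1049, 0.1394]
tool_rot: [-0.0, 0.994, 0.113, 0.0]
ft_force: [-1.9, 0.4, -0.4]
finger_gap: 0.0003
```

```bash
python3 -m crank '[[[0.001,0.00025,0,0,0,0,0],[0,0,0,0,0,0,0]]]'
```

```text
clock: 12.87
tool_pos: [0.539, -0.1046, 0.1394]
tool_rot: [-0.0, 0.994, 0.113, 0.0]
ft_force: [-2.8, -1.1, -0.1]
finger_gap: 0.0005
```

Run:
```python
from h import *
im=bot.camera('side');crop(im,180,320,145,265,5,'pics/s7.png')
```

```text
(no output)
```

View pics/s7.png

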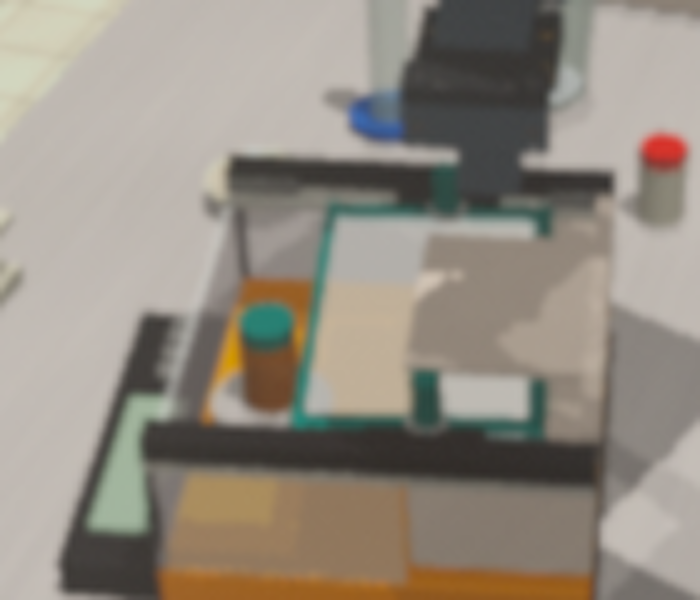

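```bash
python3 -m crank '[[[0.001,0.00025,0,0,0,0,0],[0,0,0,0,0,0,0]]]'
```

```text
clock: 13.08
tool_pos: [0.54, -0.1044, 0.1394]
tool_rot: [0.0, 0.994, 0.113, 0.0]
ft_force: [-2.1, -1.0, -0.3]
finger_gap: 0.0003
```

```bash
python3 -m crank '[[[0.001,0.00025,0,0,0,0,0],[0,0,0,0,0,0,0]]]'
```

```text
clock: 13.25
tool_pos: [0.5411, -0.1042, 0.1394]
tool_rot: [0.0, 0.994, 0.113, 0.0]
ft_force: [-1.3, -1.4, -0.4]
finger_gap: 0.0006
```

```bash
python3 -m crank '[[[0.001,0.00025,0,0,0,0,0],[0,0,0,0,0,0,0]]]'
```

```text
clock: 13.42
tool_pos: [0.5421, -0.104, 0.1394]
tool_rot: [0.0, 0.994, 0.113, 0.0]
ft_force: [-1.5, -2.6, -0.4]
finger_gap: 0.0006
```

```bash
python3 -m crank '[[[-0.0156,-0.0036,0,0,0,0,0],[-0.0083,0.0358,0,0,0,0,0],[-0.0083,0.0358,0,0,0,0,0],[-0.0083,0.0358,0,0,0,0,0],[-0.0083,0.0358,0,0,0,0,0],[-0.0083,0.0358,0,0,0,0,0],[0,0,0,0,0,0,0],[0,0,0,0,0,0,0]]]'
python3 - <<'E'
from kn import *
o=bot.observe();print(o['tool_pos'],R(o['tool_pos']),o['ft_force'])
im=bot.camera('side');crop(im,180,320,145,265,5,'pics/s8.png')
E
```

```text
clock: 14.08
tool_pos: [0.4847, 0.0733, 0.1397]
tool_rot: [-0.0, 0.993, 0.114, 0.0]
ft_force: [-0.2, -0.8, 0.8]
finger_gap: 0.0009
[0.48469966 0.07325377 0.13965493] [-39.84015437  94.19659691] [-0.20193939 -0.81737938  0.77190018]
```

View pics/s8.png

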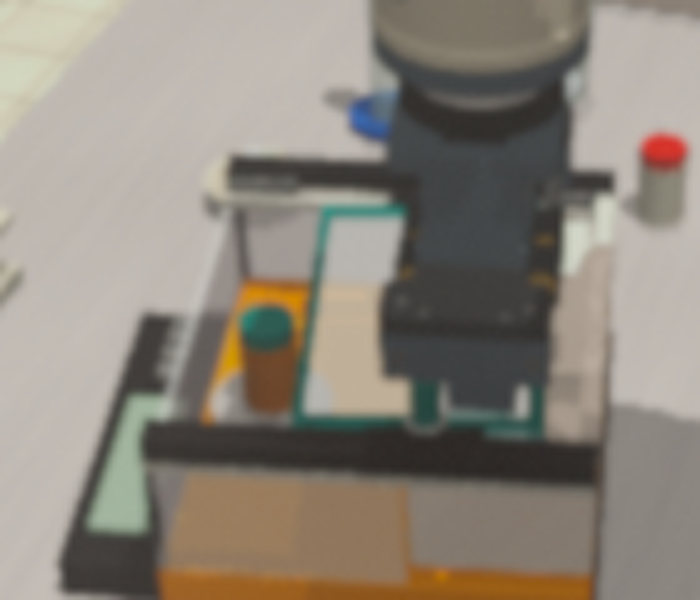

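```bash
python3 -m crank '[[[0.002,-0.001,0,0,0,0,0],[0,0,0,0,0,0,0]]]';python3 -m crank '[[[0.001,0.00025,0,0,0,0,0],[0,0,0,0,0,0,0]]]'
```

```text
clock: 14.3
tool_pos: [0.4877, 0.0695, 0.1395]
tool_rot: [0.0, 0.994, 0.112, 0.0]
ft_force: [0.4, -0.0, -0.3]
finger_gap: 0.0004
clock: 14.47
tool_pos: [0.4882, 0.07, 0.1394]
tool_rot: [-0.0, 0.994, 0.112, 0.0]
ft_force: [0.0, 1.8, 0.0]
finger_gap: 0.0008
```

```bash
python3 -m crank '[[[0.001,0.00025,0,0,0,0,0],[0,0,0,0,0,0,0]]]'
```

```text
clock: 14.63
tool_pos: [0.4888, 0.0706, 0.1393]
tool_rot: [0.0, 0.994, 0.112, -0.0]
ft_force: [-0.7, 0.3, 0.3]
finger_gap: 0.0005
```

```bash
python3 -m crank '[[[0.001,0.00025,0,0,0,0,0],[0,0,0,0,0,0,0]]]'
```

```text
clock: 14.8
tool_pos: [0.4894, 0.0711, 0.1393]
tool_rot: [0.0, 0.994, 0.113, -0.001]
ft_force: [-3.5, -2.0, -0.0]
finger_gap: 0.0005
```

```bash
python3 -m crank '[[[0.001,0.00025,0,0,0,0,0],[0,0,0,0,0,0,0]]]'
```

```text
clock: 14.97
tool_pos: [0.4907, 0.0715, 0.1393]
tool_rot: [-0.0, 0.994, 0.113, -0.0]
ft_force: [-2.8, 0.4, -1.2]
finger_gap: 0.0005
```

```bash
python3 -m crank '[[[0.001,0.00025,0,0,0,0,0],[0.001,0.00025,0,0,0,0,0],[0,0,0,0,0,0,0]]]'
```

```text
clock: 15.22
tool_pos: [0.4931, 0.0721, 0.1394]
tool_rot: [-0.0, 0.994, 0.113, 0.0]
ft_force: [-2.6, 0.0, -1.6]
finger_gap: 0.0005
```

```bash
python3 -m crank '[[[0.001,0.00025,0,0,0,0,0],[0.001,0.00025,0,0,0,0,0],[0,0,0,0,0,0,0]]]'
```

```text
clock: 15.47
tool_pos: [0.495, 0.0726, 0.1394]
tool_rot: [-0.0, 0.994, 0.113, 0.0]
ft_force: [-1.3, 1.0, -1.2]
finger_gap: 0.0005
```

```bash
python3 -m crank '[[[0.001,0.00025,0,0,0,0,0],[0.001,0.00025,0,0,0,0,0],[0,0,0,0,0,0,0]]]'
```

```text
clock: 15.72
tool_pos: [0.497, 0.073, 0.1394]
tool_rot: [0.0, 0.994, 0.113, 0.0]
ft_force: [-1.2, 0.2, -0.9]
finger_gap: 0.0004
```

```bash
python3 -m crank '[[[0.001,0.00025,0,0,0,0,0],[0.001,0.00025,0,0,0,0,0],[0,0,0,0,0,0,0]]]'
```

```text
clock: 15.97
tool_pos: [0.499, 0.0735, 0.1394]
tool_rot: [0.0, 0.994, 0.113, 0.0]
ft_force: [-1.4, 0.8, -1.4]
finger_gap: 0.0004
```

```bash
python3 -m crank '[[[0.001,0.00025,0,0,0,0,0],[0.001,0.00025,0,0,0,0,0],[0,0,0,0,0,0,0]]]'
```

```text
clock: 16.22
tool_pos: [0.501, 0.074, 0.1394]
tool_rot: [0.0, 0.994, 0.113, 0.0]
ft_force: [-2.2, -0.3, -1.2]
finger_gap: 0.0006
```

```bash
python3 -m crank '[[[0.001,0.00025,0,0,0,0,0],[0.001,0.00025,0,0,0,0,0],[0,0,0,0,0,0,0]]]'
```

```text
clock: 16.47
tool_pos: [0.503, 0.0745, 0.1394]
tool_rot: [-0.0, 0.994, 0.113, 0.0]
ft_force: [-0.8, 1.2, -0.4]
finger_gap: 0.0001
```

```bash
python3 -m crank '[[[0.001,0.00025,0,0,0,0,0],[0.001,0.00025,0,0,0,0,0],[0,0,0,0,0,0,0]]]'
```

```text
clock: 16.72
tool_pos: [0.505, 0.075, 0.1394]
tool_rot: [-0.0, 0.994, 0.113, 0.0]
ft_force: [-1.2, -0.3, -1.8]
finger_gap: 0.0007
```

```bash
python3 -m crank '[[[0.001,0.00025,0,0,0,0,0],[0.001,0.00025,0,0,0,0,0],[0,0,0,0,0,0,0]]]'
```

```text
clock: 16.97
tool_pos: [0.507, 0.0755, 0.1394]
tool_rot: [-0.0, 0.994, 0.113, 0.0]
ft_force: [-1.1, 0.4, -2.6]
finger_gap: 0.0005
```

```bash
python3 -m crank '[[[0.001,0.00025,0,0,0,0,0],[0.001,0.00025,0,0,0,0,0],[0,0,0,0,0,0,0]]]'
```

```text
clock: 17.22
tool_pos: [0.509, 0.076, 0.1394]
tool_rot: [-0.0, 0.994, 0.113, 0.0]
ft_force: [-1.2, 0.8, -1.6]
finger_gap: 0.0006
```

```bash
python3 -m crank '[[[0.001,0.00025,0,0,0,0,0],[0,0,0,0,0,0,0]]]'
```

```text
clock: 17.38
tool_pos: [0.5099, 0.0762, 0.1394]
tool_rot: [0.0, 0.994, 0.113, 0.0]
ft_force: [-1.8, -0.2, -1.6]
finger_gap: 0.0004
```

```bash
python3 -m crank '[[[0.001,0.00025,0,0,0,0,0],[0,0,0,0,0,0,0]]]'
```

```text
clock: 17.55
tool_pos: [0.5109, 0.0765, 0.1394]
tool_rot: [-0.0, 0.994, 0.113, 0.0]
ft_force: [-1.8, 0.5, -0.7]
finger_gap: 0.0006
```

```bash
python3 -m crank '[[[-0.0131,-0.0031,0,0,0,0,0],[0.0083,-0.0358,0,0,0,0,0],[0.0083,-0.0358,0,0,0,0,0],[0.0083,-0.0358,0,0,0,0,0],[0.0083,-0.0358,0,0,0,0,0],[0.0083,-0.0358,0,0,0,0,0],[0,0,0,0,0,0,0],[0,0,0,0,0,0,0]]]'
python3 - <<'E'
from kn import *
o=bot.observe();print(o['tool_pos'],R(o['tool_pos']),o['ft_force'])
im=bot.camera('side');crop(im,180,320,145,265,5,'pics/s9.png')
E
```

```text
clock: 18.22
tool_pos: [0.5399, -0.1075, 0.1395]
tool_rot: [0.0, 0.994, 0.111, 0.001]
ft_force: [-0.2, 0.5, -0.5]
finger_gap: 0.0005
[ 0.53993036 -0.10754939  0.13948527] [-26.90569875 -94.41123033] [-0.2131916   0.52507611 -0.48650894]
```

View pics/s9.png

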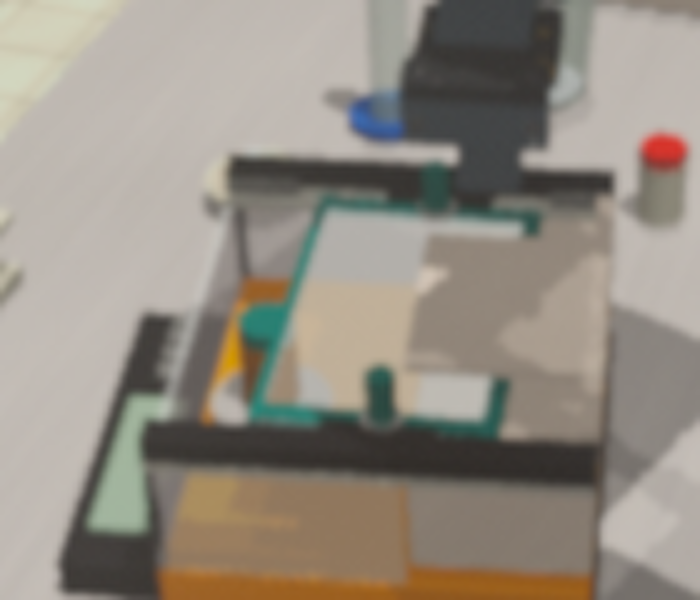

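```bash
python3 -m crank '[[[0.0015,0.001,0,0,0,0,0],[0.0015,0.0005,0,0,0,0,0],[0,0,0,0,0,0,0]]]'
```

```text
clock: 18.52
tool_pos: [0.5424, -0.103, 0.1395]
tool_rot: [-0.0, 0.994, 0.113, 0.0]
ft_force: [-0.4, 0.4, 0.6]
finger_gap: 0.0004
```

```bash
python3 -m crank '[[[0.001,0.00025,0,0,0,0,0],[0,0,0,0,0,0,0]]]'
```

```text
clock: 18.68
tool_pos: [0.5433, -0.1033, 0.1395]
tool_rot: [0.0, 0.994, 0.113, 0.0]
ft_force: [0.2, 0.1, 0.2]
finger_gap: 0.0005
```

```bash
python3 -m crank '[[[0.001,0.00025,0,0,0,0,0],[0,0,0,0,0,0,0]]]'
```

```text
clock: 18.85
tool_pos: [0.5442, -0.1034, 0.1394]
tool_rot: [-0.0, 0.994, 0.113, -0.0]
ft_force: [-0.4, 0.3, -0.8]
finger_gap: 0.0004
```

```bash
python3 -m crank '[[[0.001,0.00025,0,0,0,0,0],[0,0,0,0,0,0,0]]]'
```

```text
clock: 19.02
tool_pos: [0.5448, -0.1033, 0.1393]
tool_rot: [-0.0, 0.994, 0.113, -0.0]
ft_force: [-3.0, -0.2, 1.5]
finger_gap: 0.0004
```

```bash
python3 -m crank '[[[0.001,0.00025,0,0,0,0,0],[0,0,0,0,0,0,0]]]'
```

```text
clock: 19.18
tool_pos: [0.546, -0.1031, 0.1393]
tool_rot: [-0.0, 0.994, 0.113, -0.0]
ft_force: [-3.3, 1.0, 1.6]
finger_gap: 0.0006
```

```bash
python3 -m crank '[[[0.001,0.00025,0,0,0,0,0],[0.001,0.00025,0,0,0,0,0],[0.001,0.00025,0,0,0,0,0],[0,0,0,0,0,0,0]]]'
```

```text
clock: 19.52
tool_pos: [0.5494, -0.1024, 0.1394]
tool_rot: [0.0, 0.994, 0.113, 0.0]
ft_force: [-3.1, -1.2, 0.2]
finger_gap: 0.0005
```

```bash
python3 -m crank '[[[0.001,0.00025,0,0,0,0,0],[0.001,0.00025,0,0,0,0,0],[0.001,0.00025,0,0,0,0,0],[0,0,0,0,0,0,0]]]'
```

```text
clock: 19.85
tool_pos: [0.5524, -0.1016, 0.1394]
tool_rot: [0.0, 0.994, 0.113, 0.0]
ft_force: [-2.8, -1.5, -0.3]
finger_gap: 0.0003
```

```bash
python3 -m crank '[[[0.001,0.00025,0,0,0,0,0],[0.001,0.00025,0,0,0,0,0],[0,0,0,0,0,0,0]]]'
```

```text
clock: 20.1
tool_pos: [0.5543, -0.1011, 0.1394]
tool_rot: [-0.0, 0.994, 0.113, 0.0]
ft_force: [-2.1, -1.2, 0.6]
finger_gap: 0.0007
```

```bash
python3 -m crank '[[[0.001,0.00025,0,0,0,0,0],[0.001,0.00025,0,0,0,0,0],[0,0,0,0,0,0,0]]]'
```

```text
clock: 20.35
tool_pos: [0.5563, -0.1006, 0.1394]
tool_rot: [0.0, 0.994, 0.113, 0.0]
ft_force: [-2.6, -1.4, 0.5]
finger_gap: 0.0005
```

```bash
python3 -m crank '[[[0.001,0.00025,0,0,0,0,0],[0.001,0.00025,0,0,0,0,0],[0,0,0,0,0,0,0]]]'
```

```text
clock: 20.6
tool_pos: [0.5584, -0.1, 0.1394]
tool_rot: [-0.0, 0.994, 0.113, 0.0]
ft_force: [-2.9, -0.9, -0.1]
finger_gap: 0.0002
```

```bash
python3 -m crank '[[[0.001,0.00025,0,0,0,0,0],[0.001,0.00025,0,0,0,0,0],[0,0,0,0,0,0,0]]]'
```

```text
clock: 20.85
tool_pos: [0.5604, -0.0996, 0.1394]
tool_rot: [-0.0, 0.994, 0.113, 0.0]
ft_force: [-1.6, -0.6, 0.2]
finger_gap: 0.0005
```

```bash
python3 -m crank '[[[0.001,0.00025,0,0,0,0,0],[0.001,0.00025,0,0,0,0,0],[0,0,0,0,0,0,0]]]'
```

```text
clock: 21.1
tool_pos: [0.5624, -0.0991, 0.1394]
tool_rot: [-0.0, 0.994, 0.113, 0.0]
ft_force: [-1.0, -0.9, 0.4]
finger_gap: 0.0008
```

```bash
python3 -m crank '[[[-0.0136,-0.0032,0,0,0,0,0],[-0.0083,0.0358,0,0,0,0,0],[-0.0083,0.0358,0,0,0,0,0],[-0.0083,0.0358,0,0,0,0,0],[-0.0083,0.0358,0,0,0,0,0],[-0.0083,0.0358,0,0,0,0,0],[0,0,0,0,0,0,0],[0,0,0,0,0,0,0]]]'; python3 -m crank '[[[0.0015,0.0004,0,0,0,0,0],[0.001,0.00025,0,0,0,0,0],[0,0,0,0,0,0,0]]]'
```

```text
clock: 21.77
tool_pos: [0.5071, 0.0785, 0.1397]
tool_rot: [-0.0, 0.993, 0.114, 0.001]
ft_force: [0.4, 0.3, 0.1]
finger_gap: 0.0003
clock: 22.02
tool_pos: [0.5103, 0.0765, 0.1395]
tool_rot: [0.0, 0.994, 0.112, 0.0]
ft_force: [0.3, -0.8, 0.1]
finger_gap: 0.0008
```

```bash
python3 -m crank '[[[0.001,0.00025,0,0,0,0,0],[0,0,0,0,0,0,0]]]'
```

```text
clock: 22.18
tool_pos: [0.5109, 0.077, 0.1394]
tool_rot: [-0.0, 0.994, 0.112, 0.0]
ft_force: [0.2, 0.3, -0.3]
finger_gap: 0.0004
```

```bash
python3 -m crank '[[[0.001,0.00025,0,0,0,0,0],[0,0,0,0,0,0,0]]]'
```

```text
clock: 22.35
tool_pos: [0.5118, 0.0776, 0.1394]
tool_rot: [-0.0, 0.994, 0.112, 0.0]
ft_force: [-0.5, 0.0, -0.6]
finger_gap: 0.0004
```

```bash
python3 -m crank '[[[0.001,0.00025,0,0,0,0,0],[0,0,0,0,0,0,0]]]'
```

```text
clock: 22.52
tool_pos: [0.5127, 0.0781, 0.1394]
tool_rot: [-0.0, 0.994, 0.113, 0.0]
ft_force: [-0.0, -0.1, -0.1]
finger_gap: 0.0005
```

```bash
python3 -m crank '[[[0.001,0.00025,0,0,0,0,0],[0,0,0,0,0,0,0]]]'
```

```text
clock: 22.68
tool_pos: [0.5132, 0.0783, 0.1393]
tool_rot: [0.0, 0.994, 0.113, -0.0]
ft_force: [-2.9, -0.3, 0.4]
finger_gap: 0.0003
```

```bash
python3 -m crank '[[[0.001,0.00025,0,0,0,0,0],[0.001,0.00025,0,0,0,0,0],[0.001,0.00025,0,0,0,0,0],[0,0,0,0,0,0,0]]]'
```

```text
clock: 23.02
tool_pos: [0.5166, 0.0792, 0.1394]
tool_rot: [-0.0, 0.994, 0.113, -0.0]
ft_force: [-2.5, -0.4, 0.0]
finger_gap: 0.0006
```

```bash
python3 -m crank '[[[0.001,0.00025,0,0,0,0,0],[0.001,0.00025,0,0,0,0,0],[0.001,0.00025,0,0,0,0,0],[0,0,0,0,0,0,0]]]'
```

```text
clock: 23.35
tool_pos: [0.5199, 0.0799, 0.1394]
tool_rot: [-0.0, 0.994, 0.113, 0.0]
ft_force: [-2.1, -0.1, 0.5]
finger_gap: 0.0005
```

```bash
python3 -m crank '[[[0.001,0.00025,0,0,0,0,0],[0.001,0.00025,0,0,0,0,0],[0.001,0.00025,0,0,0,0,0],[0,0,0,0,0,0,0]]]'
```

```text
clock: 23.68
tool_pos: [0.5228, 0.0806, 0.1394]
tool_rot: [0.0, 0.994, 0.113, 0.0]
ft_force: [-2.1, 0.2, -0.8]
finger_gap: 0.0007
```

```bash
python3 -m crank '[[[0.001,0.00025,0,0,0,0,0],[0.001,0.00025,0,0,0,0,0],[0,0,0,0,0,0,0]]]'
```

```text
clock: 23.93
tool_pos: [0.5248, 0.0811, 0.1394]
tool_rot: [-0.0, 0.994, 0.113, 0.0]
ft_force: [-1.9, -1.1, 0.2]
finger_gap: 0.0005
```

```bash
python3 -m crank '[[[0.001,0.00025,0,0,0,0,0],[0.001,0.00025,0,0,0,0,0],[0,0,0,0,0,0,0]]]'
```

```text
clock: 24.18
tool_pos: [0.5268, 0.0816, 0.1394]
tool_rot: [0.0, 0.994, 0.113, 0.0]
ft_force: [-2.8, 0.6, 0.4]
finger_gap: 0.0004
```

```bash
python3 -m crank '[[[0.001,0.00025,0,0,0,0,0],[0.001,0.00025,0,0,0,0,0],[0,0,0,0,0,0,0]]]'
```

```text
clock: 24.43
tool_pos: [0.5288, 0.0821, 0.1394]
tool_rot: [-0.0, 0.994, 0.113, 0.0]
ft_force: [-1.7, -0.6, -1.2]
finger_gap: 0.0003
```

```bash
python3 -m crank '[[[0.001,0.00025,0,0,0,0,0],[0.001,0.00025,0,0,0,0,0],[0,0,0,0,0,0,0]]]'
```

```text
clock: 24.68
tool_pos: [0.5308, 0.0826, 0.1394]
tool_rot: [-0.0, 0.994, 0.113, 0.0]
ft_force: [-2.1, 0.2, -1.2]
finger_gap: 0.0002
```

```bash
python3 -m crank '[[[-0.0129,-0.003,0,0,0,0,0],[0.0083,-0.0358,0,0,0,0,0],[0.0083,-0.0358,0,0,0,0,0],[0.0083,-0.0358,0,0,0,0,0],[0.0083,-0.0358,0,0,0,0,0],[0.0083,-0.0358,0,0,0,0,0],[0,0,0,0,0,0,0],[0,0,0,0,0,0,0]]]'; python3 -m crank '[[[0.0015,0.0004,0,0,0,0,0],[0.001,0.00025,0,0,0,0,0],[0,0,0,0,0,0,0]]]'
```

```text
clock: 25.35
tool_pos: [0.56, -0.1014, 0.1394]
tool_rot: [0.0, 0.994, 0.111, 0.001]
ft_force: [-0.8, 0.8, -0.3]
finger_gap: 0.0002
clock: 25.6
tool_pos: [0.5618, -0.0977, 0.1395]
tool_rot: [-0.0, 0.994, 0.113, 0.0]
ft_force: [0.3, -0.3, -0.5]
finger_gap: 0.0007
```

```bash
python3 -m crank '[[[0.001,0.00025,0,0,0,0,0],[0,0,0,0,0,0,0]]]'
```

```text
clock: 25.77
tool_pos: [0.5628, -0.0978, 0.1395]
tool_rot: [0.0, 0.994, 0.113, 0.0]
ft_force: [-0.1, -0.3, -0.4]
finger_gap: 0.0005
```

```bash
python3 -m crank '[[[0.001,0.00025,0,0,0,0,0],[0,0,0,0,0,0,0]]]'
```

```text
clock: 25.93
tool_pos: [0.5638, -0.098, 0.1394]
tool_rot: [0.0, 0.994, 0.113, 0.0]
ft_force: [0.1, -0.6, 0.0]
finger_gap: 0.0005
```

```bash
python3 -m crank '[[[0.001,0.00025,0,0,0,0,0],[0,0,0,0,0,0,0]]]'
```

```text
clock: 26.1
tool_pos: [0.5646, -0.0979, 0.1394]
tool_rot: [-0.0, 0.994, 0.113, -0.0]
ft_force: [-0.7, -0.2, -0.3]
finger_gap: 0.0006
```

```bash
python3 -m crank '[[[0.001,0.00025,0,0,0,0,0],[0,0,0,0,0,0,0]]]'
```

```text
clock: 26.27
tool_pos: [0.5653, -0.0978, 0.1393]
tool_rot: [-0.0, 0.994, 0.113, -0.0]
ft_force: [-3.8, -1.0, 0.7]
finger_gap: 0.0005
```

```bash
python3 -m crank '[[[0.001,0.00025,0,0,0,0,0],[0.001,0.00025,0,0,0,0,0],[0.001,0.00025,0,0,0,0,0],[0,0,0,0,0,0,0]]]'
```

```text
clock: 26.6
tool_pos: [0.5689, -0.0971, 0.1394]
tool_rot: [0.0, 0.994, 0.113, 0.0]
ft_force: [-1.5, -0.3, 0.5]
finger_gap: 0.0004
```

```bash
python3 -m crank '[[[0.001,0.00025,0,0,0,0,0],[0.001,0.00025,0,0,0,0,0],[0.001,0.00025,0,0,0,0,0],[0,0,0,0,0,0,0]]]'
```

```text
clock: 26.93
tool_pos: [0.5719, -0.0962, 0.1394]
tool_rot: [0.0, 0.994, 0.113, 0.0]
ft_force: [-2.6, -0.7, 0.4]
finger_gap: 0.0007
```

```bash
python3 -m crank '[[[0.001,0.00025,0,0,0,0,0],[0.001,0.00025,0,0,0,0,0],[0.001,0.00025,0,0,0,0,0],[0,0,0,0,0,0,0]]]'
```

```text
clock: 27.27
tool_pos: [0.5749, -0.0955, 0.1394]
tool_rot: [0.0, 0.994, 0.113, 0.0]
ft_force: [-2.4, -1.0, -0.3]
finger_gap: 0.0002
```

```bash
python3 -m crank '[[[0.001,0.00025,0,0,0,0,0],[0.001,0.00025,0,0,0,0,0],[0,0,0,0,0,0,0]]]'
```

```text
clock: 27.52
tool_pos: [0.5768, -0.095, 0.1394]
tool_rot: [-0.0, 0.994, 0.113, 0.0]
ft_force: [-2.5, -0.9, 0.1]
finger_gap: 0.0003
```

```bash
python3 -m crank '[[[0.001,0.00025,0,0,0,0,0],[0.001,0.00025,0,0,0,0,0],[0,0,0,0,0,0,0]]]'
```

```text
clock: 27.77
tool_pos: [0.5789, -0.0945, 0.1394]
tool_rot: [-0.0, 0.994, 0.113, 0.0]
ft_force: [-2.5, -1.4, -0.2]
finger_gap: 0.0003
```

```bash
python3 -m crank '[[[0.001,0.00025,0,0,0,0,0],[0.001,0.00025,0,0,0,0,0],[0,0,0,0,0,0,0]]]'
```

```text
clock: 28.02
tool_pos: [0.5809, -0.094, 0.1394]
tool_rot: [0.0, 0.994, 0.113, 0.0]
ft_force: [-1.7, -1.2, -0.4]
finger_gap: 0.0002
```

```bash
python3 -m crank '[[[-0.0117,-0.0027,0,0,0,0,0],[-0.0083,0.0358,0,0,0,0,0],[-0.0083,0.0358,0,0,0,0,0],[-0.0083,0.0358,0,0,0,0,0],[-0.0083,0.0358,0,0,0,0,0],[-0.0083,0.0358,0,0,0,0,0],[0,0,0,0,0,0,0],[0,0,0,0,0,0,0]]]'; python3 -m crank '[[[0.0015,0.0004,0,0,0,0,0],[0.001,0.00025,0,0,0,0,0],[0,0,0,0,0,0,0]]]'
```

```text
clock: 28.68
tool_pos: [0.5275, 0.0841, 0.1397]
tool_rot: [-0.0, 0.993, 0.114, 0.001]
ft_force: [0.9, -0.4, -0.2]
finger_gap: 0.0004
clock: 28.93
tool_pos: [0.5307, 0.082, 0.1395]
tool_rot: [0.0, 0.994, 0.112, 0.0]
ft_force: [0.2, -0.3, -0.6]
finger_gap: 0.0006
```

```bash
python3 -m crank '[[[0.001,0.00025,0,0,0,0,0],[0,0,0,0,0,0,0]]]'
```

```text
clock: 29.1
tool_pos: [0.5314, 0.0825, 0.1394]
tool_rot: [-0.0, 0.994, 0.112, 0.0]
ft_force: [0.5, -0.2, 0.2]
finger_gap: 0.0003
```

```bash
python3 -m crank '[[[0.001,0.00025,0,0,0,0,0],[0,0,0,0,0,0,0]]]'
```

```text
clock: 29.27
tool_pos: [0.5322, 0.0832, 0.1394]
tool_rot: [-0.0, 0.994, 0.112, 0.0]
ft_force: [0.1, 0.6, -0.5]
finger_gap: 0.0004
```

```bash
python3 -m crank '[[[0.001,0.00025,0,0,0,0,0],[0,0,0,0,0,0,0]]]'
```

```text
clock: 29.43
tool_pos: [0.5328, 0.0836, 0.1393]
tool_rot: [0.0, 0.994, 0.113, -0.0]
ft_force: [-1.2, -0.2, 1.1]
finger_gap: 0.0007
```

```bash
python3 -m crank '[[[0.001,0.00025,0,0,0,0,0],[0,0,0,0,0,0,0]]]'
```

```text
clock: 29.6
tool_pos: [0.5336, 0.0839, 0.1393]
tool_rot: [0.0, 0.994, 0.113, -0.0]
ft_force: [-3.1, -1.3, 0.9]
finger_gap: 0.0002
```

```bash
python3 -m crank '[[[0.001,0.00025,0,0,0,0,0],[0.001,0.00025,0,0,0,0,0],[0.001,0.00025,0,0,0,0,0],[0,0,0,0,0,0,0]]]'
```

```text
clock: 29.93
tool_pos: [0.5372, 0.0848, 0.1394]
tool_rot: [-0.0, 0.994, 0.113, 0.0]
ft_force: [-2.1, 0.5, 0.3]
finger_gap: 0.0004
```

```bash
python3 -m crank '[[[0.001,0.00025,0,0,0,0,0],[0.001,0.00025,0,0,0,0,0],[0.001,0.00025,0,0,0,0,0],[0,0,0,0,0,0,0]]]'
```

```text
clock: 30.27
tool_pos: [0.5402, 0.0855, 0.1394]
tool_rot: [-0.0, 0.994, 0.113, 0.0]
ft_force: [-2.4, 0.1, -0.5]
finger_gap: 0.0003
```

```bash
python3 -m crank '[[[0.001,0.00025,0,0,0,0,0],[0.001,0.00025,0,0,0,0,0],[0,0,0,0,0,0,0]]]'
```

```text
clock: 30.52
tool_pos: [0.5422, 0.086, 0.1394]
tool_rot: [0.0, 0.994, 0.113, 0.0]
ft_force: [-3.3, -1.0, -0.6]
finger_gap: 0.0005
```

```bash
python3 -m crank '[[[0.001,0.00025,0,0,0,0,0],[0.001,0.00025,0,0,0,0,0],[0,0,0,0,0,0,0]]]'
python3 - <<'E'
from kn import *
o=bot.observe();print(o['tool_pos'],R(o['tool_pos']),o['ft_force'])
im=bot.camera('side');crop(im,180,320,145,265,5,'pics/s10.png')
E
```

```text
clock: 30.77
tool_pos: [0.5442, 0.0865, 0.1394]
tool_rot: [0.0, 0.994, 0.113, 0.0]
ft_force: [-1.6, -0.3, -0.2]
finger_gap: 0.0003
[0.54420382 0.0864529  0.13942197] [21.1074598  93.60443262] [-1.61748203 -0.25421217 -0.20737977]
```

View pics/s10.png

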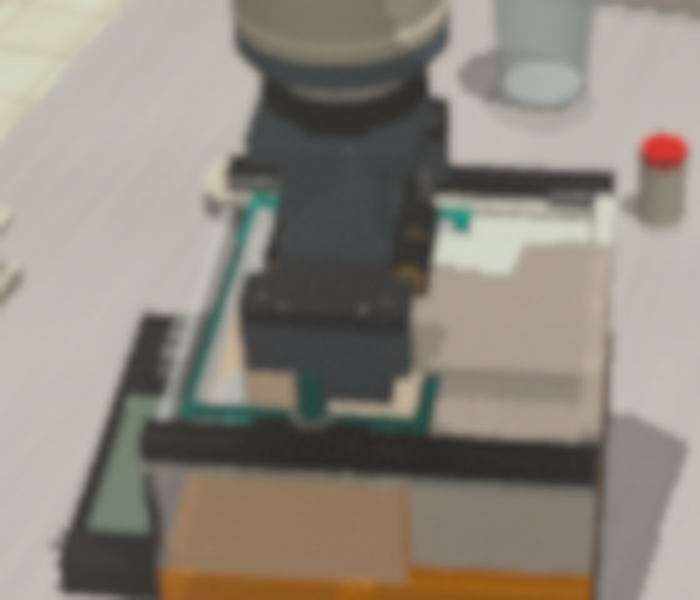

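```bash
python3 -m crank '[[[0.001,0.00025,0,0,0,0,0],[0,0,0,0,0,0,0]]]'
```

```text
clock: 30.98
tool_pos: [0.5451, 0.0867, 0.1394]
tool_rot: [-0.0, 0.994, 0.113, 0.0]
ft_force: [-3.1, -0.0, -1.0]
finger_gap: 0.0004
```

```bash
python3 -m crank '[[[0.001,0.00025,0,0,0,0,0],[0,0,0,0,0,0,0]]]'
```

```text
clock: 31.15
tool_pos: [0.5461, 0.087, 0.1394]
tool_rot: [-0.0, 0.994, 0.113, 0.0]
ft_force: [-3.0, -0.4, -0.2]
finger_gap: 0.0003
```

```bash
python3 -m crank '[[[0.001,0.00025,0,0,0,0,0],[0,0,0,0,0,0,0]]]'
```

```text
clock: 31.32
tool_pos: [0.5471, 0.0872, 0.1394]
tool_rot: [-0.0, 0.994, 0.113, 0.0]
ft_force: [-2.5, -0.6, -0.4]
finger_gap: 0.0003
```

```bash
python3 -m crank '[[[-0.0107,-0.0025,0,0,0,0,0],[0.0083,-0.0358,0,0,0,0,0],[0.0083,-0.0358,0,0,0,0,0],[0.0083,-0.0358,0,0,0,0,0],[0.0083,-0.0358,0,0,0,0,0],[0.0083,-0.0358,0,0,0,0,0],[0,0,0,0,0,0,0],[0,0,0,0,0,0,0]]]'; python3 -m crank '[[[0.0015,0.0004,0,0,0,0,0],[0,0,0,0,0,0,0]]]'
```

```text
clock: 31.98
tool_pos: [0.5786, -0.0963, 0.1395]
tool_rot: [0.0, 0.994, 0.111, 0.001]
ft_force: [0.1, 0.7, -0.2]
finger_gap: 0.0005
clock: 32.15
tool_pos: [0.5794, -0.093, 0.1395]
tool_rot: [-0.0, 0.994, 0.113, 0.0]
ft_force: [0.2, 0.9, 0.8]
finger_gap: 0.0004
```

```bash
python3 -m crank '[[[0.001,0.00025,0,0,0,0,0],[0,0,0,0,0,0,0]]]'
```

```text
clock: 32.32
tool_pos: [0.5804, -0.0927, 0.1395]
tool_rot: [-0.0, 0.994, 0.113, 0.0]
ft_force: [0.6, -0.1, 0.1]
finger_gap: 0.0009
```

```bash
python3 -m crank '[[[0.001,0.00025,0,0,0,0,0],[0,0,0,0,0,0,0]]]'
```

```text
clock: 32.48
tool_pos: [0.5814, -0.0929, 0.1395]
tool_rot: [0.0, 0.994, 0.113, 0.0]
ft_force: [0.0, -0.2, -1.1]
finger_gap: 0.0007
```

```bash
python3 -m crank '[[[0.001,0.00025,0,0,0,0,0],[0,0,0,0,0,0,0]]]'
```

```text
clock: 32.65
tool_pos: [0.5824, -0.093, 0.1394]
tool_rot: [0.0, 0.994, 0.113, 0.0]
ft_force: [0.1, -0.0, 0.4]
finger_gap: 0.0003
```

```bash
python3 -m crank '[[[0.001,0.00025,0,0,0,0,0],[0,0,0,0,0,0,0]]]'
```

```text
clock: 32.82
tool_pos: [0.583, -0.0929, 0.1393]
tool_rot: [-0.0, 0.994, 0.113, -0.0]
ft_force: [-1.8, 0.3, 1.0]
finger_gap: 0.0004
```

```bash
python3 -m crank '[[[0.001,0.00025,0,0,0,0,0],[0,0,0,0,0,0,0]]]'
```

```text
clock: 32.98
tool_pos: [0.584, -0.0927, 0.1394]
tool_rot: [-0.0, 0.994, 0.113, -0.0]
ft_force: [-3.4, -0.7, 1.8]
finger_gap: 0.0002
```

```bash
python3 -m crank '[[[0.001,0.00025,0,0,0,0,0],[0,0,0,0,0,0,0]]]'
```

```text
clock: 33.15
tool_pos: [0.5853, -0.0924, 0.1394]
tool_rot: [-0.0, 0.994, 0.113, -0.0]
ft_force: [-3.8, -0.2, -0.1]
finger_gap: 0.0005
```

```bash
python3 -m crank '[[[0.001,0.00025,0,0,0,0,0],[0.001,0.00025,0,0,0,0,0],[0,0,0,0,0,0,0]]]'
```

```text
clock: 33.4
tool_pos: [0.5875, -0.0919, 0.1394]
tool_rot: [0.0, 0.994, 0.113, 0.0]
ft_force: [-3.2, -0.9, 1.0]
finger_gap: 0.0011
```

```bash
python3 -m crank '[[[0.001,0.00025,0,0,0,0,0],[0,0,0,0,0,0,0]]]'
```

```text
clock: 33.57
tool_pos: [0.5884, -0.0917, 0.1394]
tool_rot: [0.0, 0.994, 0.113, 0.0]
ft_force: [-2.1, 0.0, 0.4]
finger_gap: 0.0008
```

```bash
python3 -m crank '[[[0.001,0.00025,0,0,0,0,0],[0,0,0,0,0,0,0]]]'
```

```text
clock: 33.73
tool_pos: [0.5894, -0.0914, 0.1394]
tool_rot: [-0.0, 0.994, 0.113, 0.0]
ft_force: [-1.9, -1.6, -0.2]
finger_gap: 0.0008
```

```bash
python3 -m crank '[[[0.001,0.00025,0,0,0,0,0],[0,0,0,0,0,0,0]]]'
```

```text
clock: 33.9
tool_pos: [0.5904, -0.0911, 0.1394]
tool_rot: [-0.0, 0.994, 0.113, 0.0]
ft_force: [-3.0, -1.6, 0.3]
finger_gap: 0.0001
```

```bash
python3 -m crank '[[[0.0007,0.0002,0,0,0,0,0],[0,0,0,0,0,0,0]]]'
```

```text
clock: 34.07
tool_pos: [0.5911, -0.091, 0.1394]
tool_rot: [0.0, 0.994, 0.113, 0.0]
ft_force: [-2.2, -1.1, 1.0]
finger_gap: 0.0004
```

```bash
python3 -m crank '[[[0.0007,0.0002,0,0,0,0,0],[0,0,0,0,0,0,0]]]'
```

```text
clock: 34.23
tool_pos: [0.5918, -0.0908, 0.1394]
tool_rot: [0.0, 0.994, 0.113, 0.0]
ft_force: [-2.5, -0.9, 0.0]
finger_gap: 0.0008
```

```bash
python3 -m crank '[[[0.0007,0.0002,0,0,0,0,0],[0,0,0,0,0,0,0]]]'
```

```text
clock: 34.4
tool_pos: [0.5925, -0.0906, 0.1394]
tool_rot: [0.0, 0.994, 0.113, 0.0]
ft_force: [-2.8, -1.2, 0.8]
finger_gap: 0.0003
```

```bash
python3 -m crank '[[[0.0007,0.0002,0,0,0,0,0],[0,0,0,0,0,0,0]]]'
```

```text
clock: 34.57
tool_pos: [0.5932, -0.0904, 0.1394]
tool_rot: [0.0, 0.994, 0.113, 0.0]
ft_force: [-2.5, -0.8, 0.7]
finger_gap: 0.0004
```

```bash
python3 -m crank '[[[0.0007,0.0002,0,0,0,0,0],[0,0,0,0,0,0,0]]]'
```

```text
clock: 34.73
tool_pos: [0.5938, -0.0901, 0.1394]
tool_rot: [-0.0, 0.994, 0.113, -0.0]
ft_force: [-3.3, -1.5, 0.4]
finger_gap: 0.0004
```

```bash
python3 -m crank '[[[0.0007,0.0002,0,0,0,0,0],[0,0,0,0,0,0,0]]]'
```

```text
clock: 34.9
tool_pos: [0.594, -0.0901, 0.1393]
tool_rot: [0.0, 0.994, 0.113, -0.0]
ft_force: [-5.7, -2.1, 2.6]
finger_gap: 0.0004
```

```bash
python3 -m crank '[[[0.0007,0.0002,0,0,0,0,0],[0,0,0,0,0,0,0]]]'
```

```text
clock: 35.07
tool_pos: [0.5942, -0.09, 0.1393]
tool_rot: [0.0, 0.994, 0.113, -0.001]
ft_force: [-9.1, -4.9, 3.8]
finger_gap: 0.0004
```

```bash
python3 -m crank '[[[-0.0107,-0.0025,0,0,0,0,0],[-0.0083,0.0358,0,0,0,0,0],[-0.0083,0.0358,0,0,0,0,0],[-0.0083,0.0358,0,0,0,0,0],[-0.0083,0.0358,0,0,0,0,0],[-0.0083,0.0358,0,0,0,0,0],[0,0,0,0,0,0,0],[0,0,0,0,0,0,0]]]'; python3 -m crank '[[[0.001,0.00025,0,0,0,0,0],[0,0,0,0,0,0,0]]]'
```

```text
clock: 35.73
tool_pos: [0.543, 0.0887, 0.1397]
tool_rot: [-0.0, 0.993, 0.114, 0.001]
ft_force: [0.8, 0.1, -0.4]
finger_gap: 0.0004
clock: 35.9
tool_pos: [0.5447, 0.0863, 0.1395]
tool_rot: [0.0, 0.994, 0.112, 0.0]
ft_force: [-0.7, -0.2, -0.1]
finger_gap: 0.0001
```

```bash
python3 -m crank '[[[0.001,0.00025,0,0,0,0,0],[0,0,0,0,0,0,0]]]'
```

```text
clock: 36.07
tool_pos: [0.5455, 0.0864, 0.1394]
tool_rot: [0.0, 0.994, 0.112, 0.0]
ft_force: [0.1, -0.0, -0.2]
finger_gap: 0.0006
```

```bash
python3 -m crank '[[[0.001,0.00025,0,0,0,0,0],[0,0,0,0,0,0,0]]]'
```

```text
clock: 36.23
tool_pos: [0.5463, 0.0871, 0.1394]
tool_rot: [-0.0, 0.994, 0.112, 0.0]
ft_force: [0.0, 0.2, -0.1]
finger_gap: 0.0003
```

```bash
python3 -m crank '[[[0.001,0.00025,0,0,0,0,0],[0,0,0,0,0,0,0]]]'
```

```text
clock: 36.4
tool_pos: [0.5471, 0.0876, 0.1394]
tool_rot: [-0.0, 0.994, 0.113, 0.0]
ft_force: [0.9, 0.5, 0.2]
finger_gap: 0.0005
```

```bash
python3 -m crank '[[[0.001,0.00025,0,0,0,0,0],[0,0,0,0,0,0,0]]]'
```

```text
clock: 36.57
tool_pos: [0.5481, 0.088, 0.1395]
tool_rot: [0.0, 0.994, 0.113, 0.0]
ft_force: [-0.3, -0.6, -0.3]
finger_gap: 0.0009
```

```bash
python3 -m crank '[[[0.001,0.00025,0,0,0,0,0],[0,0,0,0,0,0,0]]]'
```

```text
clock: 36.73
tool_pos: [0.5486, 0.0882, 0.1393]
tool_rot: [0.0, 0.994, 0.113, -0.0]
ft_force: [-1.8, -1.0, 0.6]
finger_gap: 0.0006
```

```bash
python3 -m crank '[[[0.001,0.00025,0,0,0,0,0],[0,0,0,0,0,0,0]]]'
```

```text
clock: 36.9
tool_pos: [0.5497, 0.0885, 0.1393]
tool_rot: [-0.0, 0.994, 0.113, -0.0]
ft_force: [-3.8, 0.4, 1.3]
finger_gap: 0.0005
```

```bash
python3 -m crank '[[[0.0007,0.0002,0,0,0,0,0],[0,0,0,0,0,0,0]]]'
```

```text
clock: 37.07
tool_pos: [0.5506, 0.0887, 0.1394]
tool_rot: [-0.0, 0.994, 0.113, -0.0]
ft_force: [-2.7, -0.2, 1.0]
finger_gap: 0.0008
```

```bash
python3 -m crank '[[[0.0007,0.0002,0,0,0,0,0],[0,0,0,0,0,0,0]]]'
```

```text
clock: 37.23
tool_pos: [0.5514, 0.0889, 0.1394]
tool_rot: [-0.0, 0.994, 0.113, 0.0]
ft_force: [-3.3, 0.6, 1.0]
finger_gap: 0.0009
```

```bash
python3 -m crank '[[[0.0007,0.0002,0,0,0,0,0],[0,0,0,0,0,0,0]]]'
```

```text
clock: 37.4
tool_pos: [0.5518, 0.089, 0.1393]
tool_rot: [0.0, 0.994, 0.113, -0.0]
ft_force: [-3.9, -1.5, -0.1]
finger_gap: 0.0004
```

```bash
python3 -m crank '[[[0.0007,0.0002,0,0,0,0,0],[0,0,0,0,0,0,0]]]'
```

```text
clock: 37.57
tool_pos: [0.552, 0.0891, 0.1392]
tool_rot: [0.0, 0.994, 0.113, -0.001]
ft_force: [-7.4, -1.2, 2.9]
finger_gap: 0.0003
```

```bash
python3 -m crank '[[[0.0007,0.0002,0,0,0,0,0],[0,0,0,0,0,0,0]]]'
```

```text
clock: 37.73
tool_pos: [0.5522, 0.0892, 0.1392]
tool_rot: [0.0, 0.994, 0.113, -0.001]
ft_force: [-10.6, -2.8, 5.6]
finger_gap: 0.0005
```

```bash
python3 -m crank '[[[-0.0088,-0.002,0,0,0,0,0],[0.0083,-0.0358,0,0,0,0,0],[0.0083,-0.0358,0,0,0,0,0],[0.0083,-0.0358,0,0,0,0,0],[0.0083,-0.0358,0,0,0,0,0],[0.0083,-0.0358,0,0,0,0,0],[0,0,0,0,0,0,0],[0,0,0,0,0,0,0]]]'; python3 -m crank '[[[0.001,0.00025,0,0,0,0,0],[0.001,0.00025,0,0,0,0,0],[0,0,0,0,0,0,0]]]'; python3 -m crank '[[[0.001,0.00025,0,0,0,0,0],[0,0,0,0,0,0,0]]]'
```

```text
clock: 38.4
tool_pos: [0.5867, -0.0935, 0.1395]
tool_rot: [0.0, 0.994, 0.111, 0.001]
ft_force: [0.8, 0.6, 0.3]
finger_gap: 0.0004
clock: 38.65
tool_pos: [0.5883, -0.0899, 0.1395]
tool_rot: [-0.0, 0.994, 0.113, 0.0]
ft_force: [-0.1, 0.3, -0.1]
finger_gap: 0.0005
clock: 38.82
tool_pos: [0.5893, -0.09, 0.1395]
tool_rot: [0.0, 0.994, 0.113, 0.0]
ft_force: [0.1, -0.3, 0.4]
finger_gap: 0.0005
```

```bash
python3 -m crank '[[[0.001,0.00025,0,0,0,0,0],[0,0,0,0,0,0,0]]]'
```

```text
clock: 38.98
tool_pos: [0.5903, -0.0902, 0.1395]
tool_rot: [0.0, 0.994, 0.113, 0.0]
ft_force: [-0.9, 0.7, -0.3]
finger_gap: 0.0008
```

```bash
python3 -m crank '[[[0.001,0.00025,0,0,0,0,0],[0,0,0,0,0,0,0]]]'
```

```text
clock: 39.15
tool_pos: [0.5913, -0.0902, 0.1394]
tool_rot: [0.0, 0.994, 0.113, 0.0]
ft_force: [0.1, 0.1, 0.3]
finger_gap: 0.0005
```

```bash
python3 -m crank '[[[0.001,0.00025,0,0,0,0,0],[0,0,0,0,0,0,0]]]'
```

```text
clock: 39.32
tool_pos: [0.5923, -0.09, 0.1394]
tool_rot: [-0.0, 0.994, 0.113, 0.0]
ft_force: [0.7, -0.0, -0.9]
finger_gap: 0.0006
```

```bash
python3 -m crank '[[[0.0007,0.0002,0,0,0,0,0],[0,0,0,0,0,0,0]]]'
```

```text
clock: 39.48
tool_pos: [0.5929, -0.0898, 0.1394]
tool_rot: [-0.0, 0.994, 0.113, 0.0]
ft_force: [-0.3, -0.2, 0.3]
finger_gap: 0.0002
```

```bash
python3 -m crank '[[[0.0007,0.0002,0,0,0,0,0],[0,0,0,0,0,0,0]]]'
```

```text
clock: 39.65
tool_pos: [0.5935, -0.0896, 0.1394]
tool_rot: [-0.0, 0.994, 0.113, -0.0]
ft_force: [-0.5, -0.0, 0.3]
finger_gap: 0.0005
```

```bash
python3 -m crank '[[[0.0007,0.0002,0,0,0,0,0],[0,0,0,0,0,0,0]]]'
```

```text
clock: 39.82
tool_pos: [0.5938, -0.0895, 0.1393]
tool_rot: [-0.0, 0.994, 0.113, -0.001]
ft_force: [-3.6, -1.2, 1.0]
finger_gap: 0.0007
```

```bash
python3 -m crank '[[[0.0007,0.0002,0,0,0,0,0],[0,0,0,0,0,0,0]]]'
```

```text
clock: 39.98
tool_pos: [0.594, -0.0894, 0.1392]
tool_rot: [0.0, 0.994, 0.113, -0.001]
ft_force: [-6.9, -2.4, 3.4]
finger_gap: 0.0003
```

```bash
python3 -m crank '[[[-0.01,-0.0023,0,0,0,0,0],[-0.02,-0.005,0.01,0,0,0,0],[-0.01,-0.02,0.03,0,0,0,0],[0,-0.04,0.01,0,0,0,0],[-0.01,-0.04,0,0,0,0,0],[-0.01,-0.04,0,0,0,0,0],[-0.01,-0.04,0,0,0,0,0],[-0.01,-0.04,0,0,0,0,0],[0,0,0,0,0,0,0],[0,0,0,0,0,0,0]]]'
python3 - <<'E'
from kn import *
im=bot.camera('side');cv2.imwrite('pics/s11f.png',im[:,:,::-1]);crop(im,180,320,145,265,5,'pics/s11.png')
im=bot.camera('top');cv2.imwrite('pics/t11f.png',im[:,:,::-1]);crop(im,210,330,120,240,5,'pics/t11.png')
E
```

```text
clock: 40.82
tool_pos: [0.514, -0.3186, 0.1893]
tool_rot: [0.0, 0.994, 0.111, 0.0]
ft_force: [0.3, 1.1, -0.5]
finger_gap: 0.0006
```

View pics/s11.png

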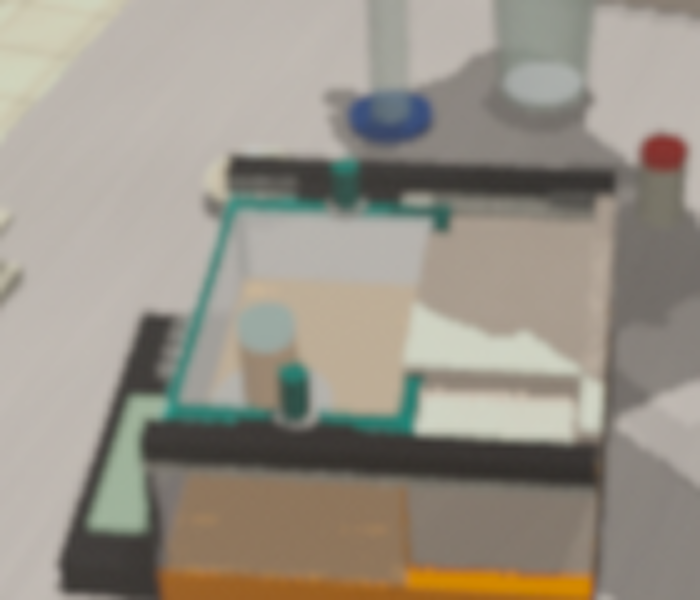

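View pics/t11.png

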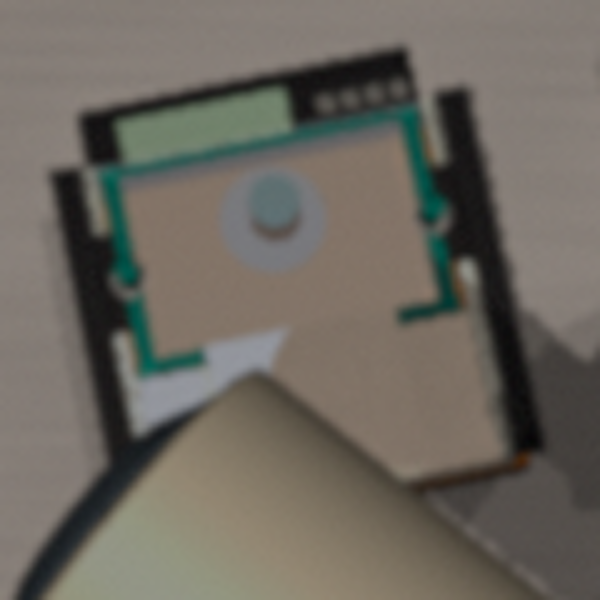

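View pics/t11f.png

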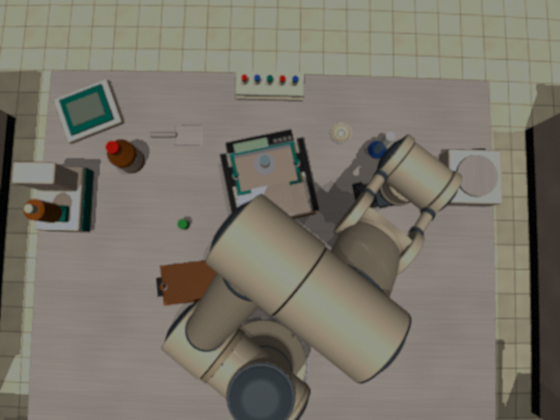

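Run:
```python
from kn import *
for n,u in(('top',((127-2)/5+210,(268-2)/5+120)),('top',((436-2)/5+210,(207-2)/5+120)),('side',((293-2)/5+180,(373-2)/5+145)),('side',((345-2)/5+180,(170-2)/5+145))):
    print(n,R(onz(n,u,.153)).round(1))
bot.finish_job()
```

```text
top [53.6 92.9]
top [ 52.7 -92.3]
side [54.3 94.2]
side [ 53.8 -85.6]
the job is handed in; nothing more can be done
```

The amber bottle with the teal lid is standing upright on the pan, and the roof is slid home against both stops. I handed the job in at about 41 s of the 72 s allowed; no verdict is reported.

- **Bottle:** I released it with the roof still open. The camera put its axis about 3 mm from the pan's centre, and it looked upright and central through the glass at the end.
- **Roof:** I pushed the right and left knobs in turn, mostly in 1 mm steps, four times on the right and four on the left, counting the last short pushes. Most readings were 2 to 4 N.
    - **At the stops:** the force climbed to about 10 to 11 N, which is the highest reading between moves. I could not see the force during a move.
    - **Squareness:** both ends stopped with the tool at the same x in the balance's frame. A second press on the right end met the stop at the same place.
- **Knob positions:** the last pictures put the knobs at x = 53 to 54 mm in the balance's frame, against 52 mm for home. The 1 to 2 mm excess fits the calibration error. One side-view reading of the right knob's y came out at -86 mm instead of -92 mm; I put that down to picking the point roughly and did not follow it up.
- **Everything else:** nothing else looked moved in the last pictures. The arm hid part of the top view, and I did not measure the bystanders.

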